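Square up a stack of test plates and index it under the reader

ROBOT

A 6-joint arm with a two-finger parallel gripper is mounted at the origin on the work surface. World frame = base frame: x ahead of the robot, y to its left, z up, the work surface at z = 0. Lengths are in m, angles in degrees, forces in N, time in s.
With the tool pointing down it reaches from about 0.25 to 0.725 m from the base axis. Payload 9.7 kg.
Tool frame: the origin (TCP) lies between the finger pads; the fingertips stand 19 mm ahead of it and the grasp point (between the pads) is the TCP; z points along the fingers, y is the line along which they close (so a half turn about z gives the same grasp; the last joint's range is limited). The gripper opens to 85 mm and grips with 20 to 120 N. Pads are 22 mm wide; open, the fingers measure 114 mm over their backs; the gripper's body (76 mm by 85 mm) begins 54 mm behind the grasp point. The pads swing forward as they close: fully open they stand 13 mm farther back than shut.
Start: joints at [63.885, 4.979, 10.078, 95.1, 0, 90], TCP at [0.242, 0.494, 0.218] pointing down, gripper open.
Joint ranges: [-179.16, 179.16], [-48.56, 103.87], [-65.8, 70.77], [-126.05, 130.52], [-82.76, 87.17], [-180, 180]. Speed limits (degrees/s): [127.2, 127.2, 147.25, 180, 180, 180].

INTERFACE

Orientations are given as [roll, pitch, yaw] about the fixed x, y, z axes, in that order (R = Rz(yaw) Ry(pitch) Rx(roll)).
In Python, from workcell import bot gives the robot as it stands. The module is installed in compiled form; this text tells all that it offers.
- The arm moves only by the shell command python3 -m crank 'ROWS' [OPENING] [FORCE]. ROWS is JSON, a list that holds one entry, the list of rows, each a list of 6 numbers: the shift along the world's x, y, z as a fraction of full scale, then the turn, a rotation vector about the world's x, y, z as a fraction of full scale. In form: [[[x, y, z, wx, wy, wz], ...]]. A call has 1 to 20 rows; each row shifts and turns the commanded pose from where the row before left it; what a row does not reach is not made up. Full scale, the value 1, is 20 mm for a shift and 0.12 rad for a turn. A row lasts 1/12 s, in which the tool goes at most 41.7 mm and 7.16 degrees, less where a joint would pass 70% of its speed; a pose out of reach is approached as far as the arm can. A call with a number of a shift or a turn outside -1 to 1 is refused whole. A call with a gripper value outside its range is refused whole. OPENING is the opening, from 0 (shut) to 1 (fully open), set as the call begins (- or left out, the last holds). The fingers move at their own pace and stop on an object; FORCE is the grip in N (left out, the last holds). Time passes only in rows, so rows that do not move let the fingers close. It gives the time, the measured TCP pose, the force, the opening and the grip force at its end, in the units of the state.
- bot.get_obs(): the state, without advancing time (a new reading comes with each control period).
- bot.camera(name): name is "scene" or "top" or "wrist"; returns the picture (480x640x3 uint8, red, green, blue); there is no depth.
- bot.camera_model(name): a dict with "vertical_fov" (degrees; the focal length in pixels is half the picture's height over the tangent of half this angle, whatever the lens; pixels are square), "cx", "cy" (the principal point, pixels), "R" (3x3) and "t" (3): a world point X has camera coordinates R X + t. Camera axes: x right, y down, z forward; pixel columns grow to the right and rows downward; lengths in m; the calibration is good to about 2 mm. A picture is of the moment at which its call begins: read the wrist's pose just before it. camera_model takes no time and is no camera call; for the wrist camera it gives the pose at the moment of the call.
- bot.job_done(): hands the job in; it is judged then, once.
The state is a dict: "time": time; "q": joint angles; "qd": joint speeds; "joint_efforts": joint torques, N m; "ee_pos": TCP position; "tcp_rot": TCP orientation; "wrist_force": force on the tool from outside, world axes, zero at the start; "torque": the same for the moment, N m; "opening": finger opening in m; "grasp_force": force on a finger pad.
Only numpy, scipy, OpenCV 4.12 (cv2) and the standard library are available. Lean on these libraries where they do the work, as an engineer would, in place of code of your own. Each camera call takes 0.05 s, during which the arm holds its last target. There are 200 camera calls.

TASK

Three test plates lie in an untidy stack on the turntable of the plate reader: tap their edges until all three sit flush against both fences of the nest, without lifting any plate off the stack. Then turn the table clockwise (the post standing on it is its handle) from the loading stop to its other, reading stop, with the stack still square, and leave everything at rest. Leave the bottle, jar and tube rack where they are.

Things in the scene. Friction and masses are not known exactly. Their poses are not given: they have to be found in the camera images.
- station: plate reader station, fixed: white 260 x 260 mm base; upright steel column, 26 mm diameter, 175 mm tall, at its centre, carrying a fixed reader arm 125 to 175 mm above the bench. Origin on the turntable's axis at bench height, z up. In this frame the arm has a stub (x -54 to +14, y -13 to +13 mm) and the reader head (x -54 to -30, y -100 to +13 mm).
- head (a point): the middle of the lower edge of the white reader head's free (-y) end, 125 mm above the bench; axes as the station. At the loading stop the head hangs over the stack just behind the plates' front (-x) edges, so an upright gripper cannot come down beside those edges: it must lean back.
- turntable (a joint): angle of the turntable, a grey disc of 320 mm diameter, top 30 mm above the bench: 0 rad at the loading stop, 1.047 (60 degrees) at the reading stop, growing clockwise seen from above. A spring detent holds both stops (about 5 N at the post): let go before half way it returns, past half way it runs slowly on to the next stop by itself. Hard ends at both.
- nest (a point): carried by the turntable: centre of the underside of a perfectly squared stack, 50 mm above the bench; x along the plates' 128 mm length, y along their 86 mm width. A plate is flush when its centre has x = 0 and y = 0 here. The +x and +y sides have fences, the -x and -y sides are open. Axes agree with the station's at the loading stop.
- fence_corner (a point): upper inner corner where the two plain aluminium fences of the nest meet, 92 mm above the bench (fence tops), 64 mm in x and 43 mm in y from the nest point; axes as the nest. One fence runs 92 mm in -y along the plates' +x ends, the other 106 mm in -x along their +y sides; each is 6 mm thick.
- riser (a point): centre of the top of the black block under the plates, 50 mm above the bench and 20 mm above the disc, 120 x 78 mm (x, y); axes as the nest. A squared stack overhangs it by 4 mm all round.
- post_top (a point): centre of the top of the index post: dark steel pin of 20 mm diameter standing on the disc 145 mm from the axis, its top 92 mm and its foot 30 mm above the bench. Carried by the turntable; axes as the nest.
- plate1: white 12-well test plate, 128 x 86 x 12 mm (x, y, z), about 50 g; number 1 of 3 from the bottom; origin at the centre of its underside, 50 mm above the bench. It starts some 6 to 18 mm short of each fence and slightly turned.
- plate2: white 12-well test plate, 128 x 86 x 12 mm (x, y, z), about 50 g; number 2 of 3 from the bottom; origin at the centre of its underside, 62 mm above the bench. It starts some 6 to 18 mm short of each fence and slightly turned.
- plate3: white 12-well test plate, 128 x 86 x 12 mm (x, y, z), about 50 g; number 3 of 3 from the bottom; origin at the centre of its underside, 74 mm above the bench. It starts some 6 to 18 mm short of each fence and slightly turned.
- bottle: bystander: white bottle, 66 mm diameter, 150 mm tall; origin at the centre of its underside
- strip_jar: bystander: white jar, 52 mm diameter, 100 mm tall; origin at the centre of its underside
- tube_rack: bystander: white tube rack with eight capped tubes, 120 x 60 mm, 105 mm tall; origin at the centre of its underside

How it is judged:
By the outcome, as a careful person would: the job done as asked, in the order asked, and still so for the second after the job is handed in, with the robot touching nothing.
It also fails if it takes over 72 s, if anything falls off the work surface, if the arm or the gripper's body presses on something with over 40 N, if the wrist force passes 120 N, or if a joint passes its speed limit or range.

## Working session

There is one attempt and no reset: what is moved stays moved. The work goes in short steps, Python scripts to look and compute and a shell command to move; the robot and the scene stay as the last step left them, time stands still between calls to the robot, and variables do not carry over. Pictures are saved under pics/ and viewed, at most 10 in all, crops included, and the job is handed in when it is done.

```bash
mkdir -p pics
python3 - <<'E'
from workcell import bot
import cv2, numpy as np
print(bot.get_obs())
for n in ["scene","top"]:
    im=bot.camera(n); cv2.imwrite(f"pics/{n}0.png",im[:,:,::-1])
    print(n,bot.camera_model(n))
E
```

```text
{'time': 0.0, 'q': array([ 6.38845223e+01,  5.01171357e+00,  1.00325585e+01,  9.50987528e+01,
       -4.66637401e-04,  9.00008446e+01]), 'qd': array([ 0.01775912,  0.12474419, -0.01545537,  0.04879295,  0.05475861,
        0.10567589]), 'joint_efforts': array([-1.67086735e-03, -5.20390427e+01,  4.64801788e+01,  1.62614178e-02,
       -2.88934393e-05,  6.90864709e-06]), 'ee_pos': array([0.24199135, 0.49362273, 0.21766021]), 'tcp_rot': array([-1.79922092e+02,  4.67785419e-04,  1.53883678e+02]), 'wrist_force': array([-0.27579754,  0.44365539,  0.20407438]), 'torque': array([-0.03097831, -0.00290751, -0.0183475 ]), 'grasp_force': 0.0, 'opening': 0.08525114633032278}
scene {'vertical_fov': 45.293520648673, 'cx': 321.52751827977323, 'cy': 234.49325618649362, 'R': array([[ 0.6120997 ,  0.79057305,  0.01811674],
       [ 0.50765309, -0.37527731, -0.77553548],
       [-0.60631864,  0.48390205, -0.63104398]]), 't': array([-0.34196581, -0.19311555,  1.58675979])}
top {'vertical_fov': 48.26085700518952, 'cx': 309.5102023069953, 'cy': 245.24073997160872, 'R': array([[ 0.00782475, -0.99960857, -0.02686045],
       [-0.98463996, -0.00301668, -0.17457104],
       [ 0.17442168,  0.02781385, -0.98427815]]), 't': array([0.00457918, 0.56136421, 1.43110228])}
```

View pics/scene0.png

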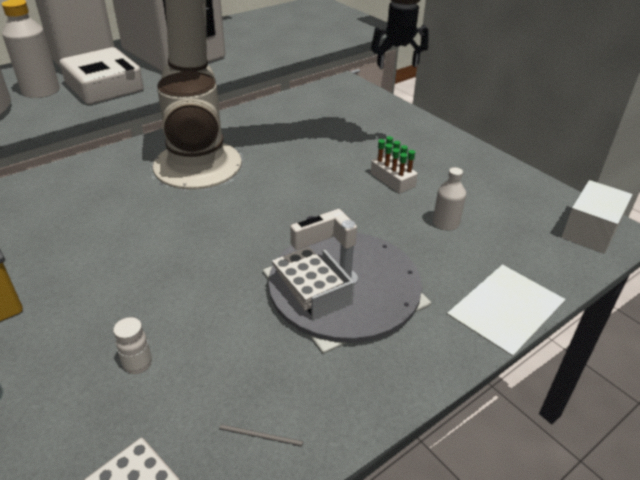

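View pics/top0.png

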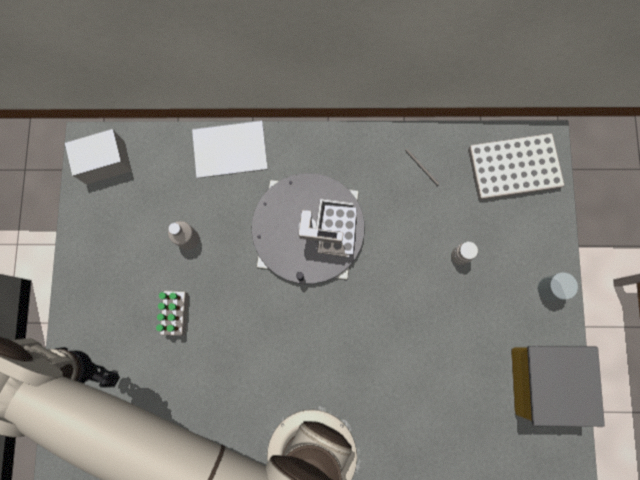

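Run:
```python
import cv2, numpy as np
a=cv2.imread("pics/top0.png")[165:290,245:372]; b=cv2.imread("pics/scene0.png")[200:350,260:435]
a=cv2.resize(a,None,fx=4,fy=4,interpolation=cv2.INTER_CUBIC);b=cv2.resize(b,None,fx=1.66,fy=1.66)
a=cv2.resize(a,(508,500)); c=np.zeros((500,800,3),np.uint8); c[:,:508]=a; h,w=b.shape[:2]; c[:h,508:508+w]=b[:, :292]
cv2.imwrite("pics/c0.png",c)
```

```text
(no output)
```

View pics/c0.png

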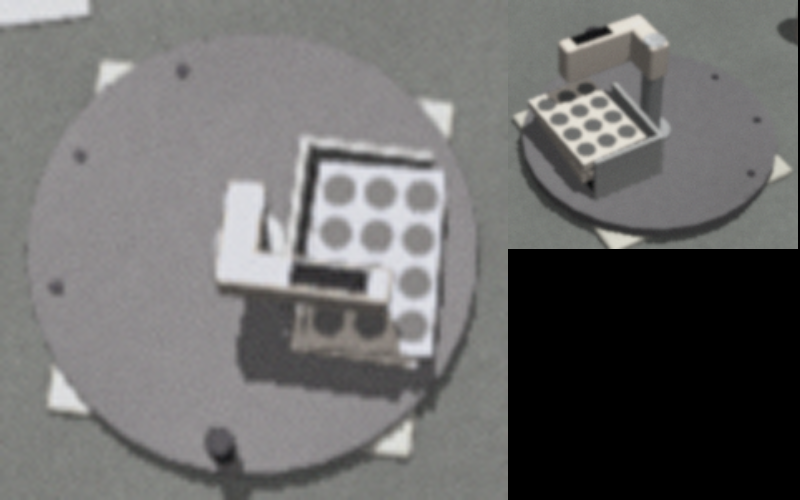

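```bash
cat > h.py <<'E'
from workcell import bot
import cv2, numpy as np
from scipy.spatial.transform import Rotation as Ro
def K(m):
    f=240/np.tan(np.radians(m["vertical_fov"]/2)); return np.array([[f,0,m["cx"]],[0,f,m["cy"]],[0,0,1]])
def cast(m,uv,z):
    uv=np.atleast_2d(uv).astype(float); R,t=np.array(m["R"]),np.array(m["t"])
    d=np.c_[uv,np.ones(len(uv))]@np.linalg.inv(K(m)).T@R; c=-R.T@t
    return c+d*((z-c[2])/d[:,2])[:,None]
def proj(m,X):
    p=(np.atleast_2d(X)@np.array(m["R"]).T+m["t"])@K(m).T; return p[:,:2]/p[:,2:]
E
python3 - <<'E'
from h import *
np.set_printoptions(precision=4,suppress=True)
m=bot.camera_model("top")
C=lambda x,y,z:cast(m,[245+x/4,165+y/4],z)[0]
print("disc",C(252,257,.03)); print("post",C(220,440,.092)); print("fence corner out",C(303,135,.092)); 
print("head L,end",C(218,285,.125),C(388,305,.125)); print("base corners",[C(*p,.0)[:2] for p in((110,62),(452,100),(410,455),(50,408))])
print("plate top corners",[C(*p,.086)[:2] for p in((445,168),(432,356),(318,158))])
for n,p,z in(("bottle",(180,245),0),("jar",(462,265),0),("rack",(172,334),0)): print(n,cast(m,p,z))
o=bot.get_obs(); w=bot.camera_model("wrist"); Rt=Ro.from_euler("xyz",o["tcp_rot"],degrees=True).as_matrix()
c=-np.array(w["R"]).T@w["t"]; print("cam in tool",Rt.T@(c-o["ee_pos"])); print(Rt.T@np.array(w["R"]).T, w["vertical_fov"],w["cx"],w["cy"],c)
E
```

```text
disc [0.6105 0.0128 0.03  ]
post [0.4734 0.0311 0.092 ]
fence corner out [ 0.6825 -0.0232  0.092 ]
head L,end [0.5719 0.032  0.125 ] [ 0.5588 -0.0795  0.125 ]
base corners [array([0.7621, 0.1189]), array([ 0.7334, -0.1305]), array([ 0.4744, -0.0989]), array([0.5068, 0.1565])]
plate top corners [array([ 0.661 , -0.1198]), array([ 0.5314, -0.1102]), array([ 0.6679, -0.0334])]
bottle [[0.5697 0.3817 0.    ]]
jar [[ 0.5149 -0.4211  0.    ]]
rack [[0.317  0.3915 0.    ]]
cam in tool [ 0.0703  0.0008 -0.1541]
[[ 0.     -0.9605 -0.2784]
 [ 1.     -0.0001  0.0004]
 [-0.0004 -0.2784  0.9605]] 65.09925999114344 322.47555832378293 238.72251202023745 [0.1793 0.5255 0.3718]
```

```bash
A=[0.57,-0.98,0.04,0,0,0.083]; python3 -m crank '[[[0.57,-0.98,0.04,0,0,0.083],[0.57,-0.98,0.04,0,0,0.083],[0.57,-0.98,0.04,0,0,0.083],[0.57,-0.98,0.04,0,0,0.083],[0.57,-0.98,0.04,0,0,0.083],[0.57,-0.98,0.04,0,0,0.083],[0.57,-0.98,0.04,0,0,0.083],[0.57,-0.98,0.04,0,0,0.083],[0.57,-0.98,0.04,0,0,0.083],[0.57,-0.98,0.04,0,0,0.083],[0.57,-0.98,0.04,0,0,0.083],[0.57,-0.98,0.04,0,0,0.083],[0.57,-0.98,0.04,0,0,0.083],[0.57,-0.98,0.04,0,0,0.083],[0.57,-0.98,0.04,0,0,0.083],[0.57,-0.98,0.04,0,0,0.083],[0.57,-0.98,0.04,0,0,0.083]]]' 0 20
python3 -m crank '[[[0.57,-0.98,0.04,0,0,0.083],[0.57,-0.98,0.04,0,0,0.083],[0.57,-0.98,0.04,0,0,0.083],[0.57,-0.98,0.04,0,0,0.083],[0.57,-0.98,0.04,0,0,0.083],[0.57,-0.98,0.04,0,0,0.083],[0.57,-0.98,0.04,0,0,0.083],[0.57,-0.98,0.04,0,0,0.083],[0.57,-0.98,0.04,0,0,0.083],[0.57,-0.98,0.04,0,0,0.083],[0.57,-0.98,0.04,0,0,0.083],[0.57,-0.98,0.04,0,0,0.083],[0.57,-0.98,0.04,0,0,0.083],[0.57,-0.98,0.04,0,0,0.083],[0.57,-0.98,0.04,0,0,0.083],[0.57,-0.98,0.04,0,0,0.083],[0.57,-0.98,0.04,0,0,0.083],[0,0,0,0,0,0],[0,0,0,0,0,0]]]'
python3 - <<'E'
from h import *
import pickle
m=bot.camera_model("wrist"); im=bot.camera("wrist")[:,:,::-1]; cv2.imwrite("pics/w1.png",im); pickle.dump(m,open("w1.pkl","wb"))
E
```

```text
time: 1.52
ee_pos: [0.4362, 0.1595, 0.2317]
tcp_rot: [-180.0, -0.0, 163.6]
wrist_force: [0.2, -0.3, -0.2]
opening: 0.0004
grasp_force: 0.0
time: 3.1
ee_pos: [0.6298, -0.1734, 0.2442]
tcp_rot: [180.0, -0.1, 173.2]
wrist_force: [0.2, -0.3, 1.0]
opening: 0.0
grasp_force: 0.0
```

View pics/w1.png

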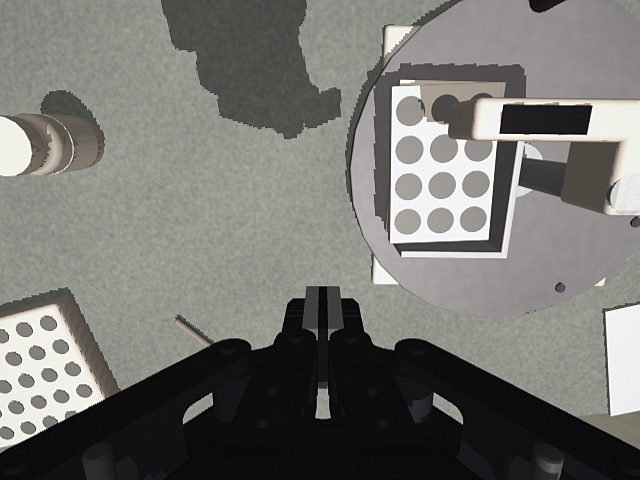

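Run:
```python
import cv2
im=cv2.imread("pics/w1.png")[60:270,370:540]; cv2.imwrite("pics/w1z.png",cv2.resize(im,(476,588),interpolation=cv2.INTER_NEAREST))
```

```text
(no output)
```

View pics/w1z.png

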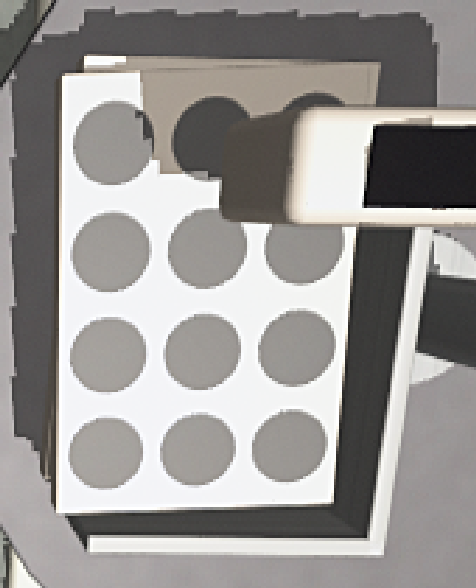

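Run:
```python
from h import *
import pickle
np.set_printoptions(precision=4,suppress=True)
m=pickle.load(open("w1.pkl","rb"))
C=lambda p,z:cast(m,np.array(p)/2.8+[370,60],z)[:,:2]
ang=lambda a,b:np.degrees(np.arctan2(*(b-a)[::-1]))
f=C([(369,539),(90,537),(412,230)],.092); print("fence",f,ang(f[1],f[0])-90,ang(f[0],f[2])-180)
p=C([(62,73),(57,512),(333,503),(352,225)],.086); print("p3",p,ang(p[1],p[2])-90,ang(p[0],p[1]),"len",np.linalg.norm(p[0]-p[1]),np.linalg.norm(p[1]-p[2]))
print("head low end",C([(222,175),(222,218)],.125))
q=C([(85,57),(45,478)],.074);print("p2? corners",q)
yaw=np.radians((ang(f[1],f[0])-90+ang(f[0],f[2])-180-(-360 if ang(f[0],f[2])<0 else 0))/2)
R=np.array([[np.cos(yaw),-np.sin(yaw)],[np.sin(yaw),np.cos(yaw)]])
nest=f[0]-R@[.064,.043]; print("yaw",np.degrees(yaw),"nest",nest,"p3 corners in nest",(p-nest)@R)
print("front/right edge mid world",nest+R@[-.064,0],nest+R@[0,-.043])
```

```text
fence [[ 0.6786 -0.0235]
 [ 0.6678 -0.1084]
 [ 0.5876 -0.0127]] -7.240285805025863 -6.818974318473522
p3 [[ 0.5342 -0.1068]
 [ 0.6606 -0.1169]
 [ 0.6678 -0.032 ]
 [ 0.5847 -0.0268]] -4.855102836092428 -4.560660869543999 len 0.12683061614855615 0.08523740846653267
head low end [[ 0.5657 -0.0762]
 [ 0.5761 -0.0764]]
p2? corners [[ 0.5297 -0.0978]
 [ 0.6527 -0.1181]]
yaw -7.029630061749685 nest [ 0.6098 -0.0584] p3 corners in nest [[-0.0692 -0.0573]
 [ 0.0575 -0.0519]
 [ 0.0543  0.0333]
 [-0.0288  0.0282]]
front/right edge mid world [ 0.5463 -0.0506] [ 0.6046 -0.1011]
```

Run:
```python
from h import *
print(bot.get_obs()["q"].round(1), proj(bot.camera_model("wrist"),bot.get_obs()["ee_pos"]))
```

```text
[-15.3  21.1  32.2 101.2   0.   -8.6] [[320.90948549 293.51295481]]
```

```bash
python3 -m crank '[[[-0.1,0.04,0,0,0,0.933],[-0.1,0.04,0,0,0,0.933],[-0.1,0.04,0,0,0,0.933],[-0.1,0.04,0,0,0,0.933],[-0.1,0.04,0,0,0,0.933],[-0.1,0.04,0,0,0,0.933],[-0.1,0.04,0,0,0,0.933],[-0.1,0.04,0,0,0,0.933],[-0.1,0.04,0,0,0,0.933],[-0.1,0.04,0,0,0,0.933],[-0.1,0.04,0,0,0,0.933],[-0.1,0.04,0,0,0,0.933],[-0.1,0.04,0,0,0,0.933],[-0.1,0.04,0,0,0,0.933],[0,0,0,0.9,-0.11,0],[0,0,0,0.9,-0.11,0],[0,0,0,0.9,-0.11,0],[0,0,0,0.9,-0.11,0],[0,0,0,0,0,0],[0,0,0,0,0,0]]]'
python3 - <<'E'
from h import *
o=bot.get_obs(); print(Ro.from_euler("xyz",o["tcp_rot"],degrees=True).as_matrix().round(3),o["q"].round(1),o["wrist_force"])
E
```

```text
time: 4.82
ee_pos: [0.6012, -0.1619, 0.2446]
tcp_rot: [179.9, 24.9, -97.0]
wrist_force: [-0.7, 0.6, 0.2]
opening: 0.0001
grasp_force: 0.0
[[-0.111 -0.993  0.05 ]
 [-0.9    0.122  0.418]
 [-0.421  0.002 -0.907]] [ -26.    23.3   31.8  107.1   23.4 -110.8] [-0.65381456  0.62760235  0.24624633]
```

```bash
python3 -m crank '[[[0,0,-0.98,0,0,0],[0,0,-0.98,0,0,0],[0,0,-0.98,0,0,0],[0,0,-0.98,0,0,0],[0,0,-0.98,0,0,0],[0,0,-0.98,0,0,0],[0,0,-0.98,0,0,0],[0,0,-0.98,0,0,0],[0,0,-0.98,0,0,0],[0,0,0,0,0,0],[0.024,0.2,0,0,0,0],[0.024,0.2,0,0,0,0],[0.024,0.2,0,0,0,0],[0.024,0.2,0,0,0,0]]]'; python3 -m crank '[[[0.012,0.1,0,0,0,0],[0.012,0.1,0,0,0,0],[0.012,0.1,0,0,0,0],[0.012,0.1,0,0,0,0],[0.012,0.1,0,0,0,0],[0.012,0.1,0,0,0,0],[0.012,0.1,0,0,0,0],[0.012,0.1,0,0,0,0]]]'; python3 -m crank '[[[0,0,0,0,0,0],[0,0,0,0,0,0]]]';  python3 - <<'E'
from h import *
im=bot.camera("wrist")[:,:,::-1]; cv2.imwrite("pics/w2.png",im)
E
```

```text
time: 5.98
ee_pos: [0.6044, -0.1448, 0.0708]
tcp_rot: [-179.8, 24.9, -96.8]
wrist_force: [-0.3, -0.0, 0.1]
opening: -0.0
grasp_force: 0.0
time: 6.65
ee_pos: [0.6055, -0.1292, 0.0691]
tcp_rot: [-180.0, 24.9, -96.9]
wrist_force: [0.1, 0.5, 0.3]
opening: -0.0003
grasp_force: 0.0
time: 6.82
ee_pos: [0.6055, -0.1292, 0.0692]
tcp_rot: [-180.0, 24.9, -96.9]
wrist_force: [-1.0, -0.4, 0.3]
opening: -0.0
grasp_force: 0.0
```

View pics/w2.png

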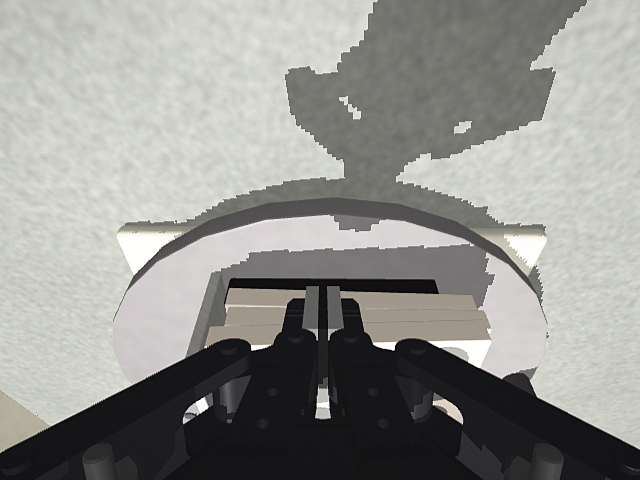

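```bash
python3 -m crank '[[[0.012,0.1,0,0,0,0],[0.012,0.1,0,0,0,0],[0.012,0.1,0,0,0,0],[0.012,0.1,0,0,0,0],[0,0,0,0,0,0]]]'; python3 -m crank '[[[0.006,0.05,0,0,0,0],[0.006,0.05,0,0,0,0]]]';python3 -m crank '[[[0.006,0.05,0,0,0,0],[0,0,0,0,0,0]]]'
```

```text
time: 7.28
ee_pos: [0.6065, -0.1209, 0.0692]
tcp_rot: [-180.0, 24.9, -96.9]
wrist_force: [0.2, 0.1, -0.2]
opening: -0.0
grasp_force: 0.0
time: 7.45
ee_pos: [0.6067, -0.1193, 0.0692]
tcp_rot: [-180.0, 24.9, -96.9]
wrist_force: [0.4, 0.8, 0.3]
opening: 0.0002
grasp_force: 0.0
time: 7.62
ee_pos: [0.6069, -0.1182, 0.0692]
tcp_rot: [-180.0, 24.9, -96.9]
wrist_force: [-0.1, -0.3, 0.2]
opening: -0.0002
grasp_force: 0.0
```

```bash
for i in 1 2 3; do python3 -m crank '[[[0.006,0.05,0,0,0,0],[0.006,0.05,0,0,0,0]]]' | egrep "ee_pos|wrist"; done;  python3 - <<'E'
from h import *
im=bot.camera("wrist")[:,:,::-1]; cv2.imwrite("pics/w3.png",cv2.resize(im[250:450,180:520],(680,400)))
E
```

```text
ee_pos: [0.6071, -0.1164, 0.0691]
wrist_force: [1.4, 0.7, 0.4]
ee_pos: [0.6074, -0.1143, 0.0692]
wrist_force: [0.3, -0.2, -0.1]
ee_pos: [0.6076, -0.1123, 0.0692]
wrist_force: [0.6, -0.9, -0.1]
```

View pics/w3.png

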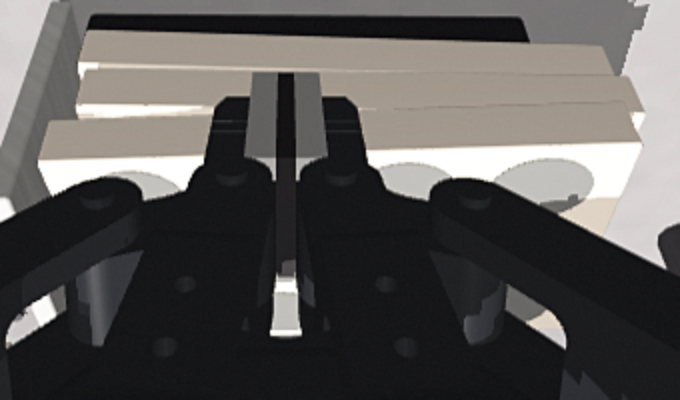

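Run:
```python
from h import *
np.set_printoptions(precision=4,suppress=True)
o=bot.get_obs(); R=Ro.from_euler("xyz",o["tcp_rot"],degrees=True).as_matrix(); m=bot.camera_model("wrist")
for a in(-.011,0,.011):
  X=o["ee_pos"]+R@[a,0,.019]; print(a,X,proj(m,X))
yaw=np.radians(-7.03);Rn=np.array([[np.cos(yaw),-np.sin(yaw)],[np.sin(yaw),np.cos(yaw)]]);nest=np.array([.6098,-.0584])
P=np.array([[80,30],[605,47],[78,70],[645,75],[48,121],[640,108]])/2+[180,250]
P2=np.array([[78,65],[610,76],[75,102],[645,110],[40,158],[640,143]])/2+[180,250]
for i,z in enumerate((.05,.062,.074)):
  print(z,((cast(m,P[2*i:2*i+2],z)[:,:2]-nest)@Rn),((cast(m,P2[2*i:2*i+2],z+.012)[:,:2]-nest)@Rn))
```

```text
-0.011 [ 0.6098 -0.0943  0.0566] [[323.5886 298.9385]]
0 [ 0.6086 -0.1042  0.052 ] [[323.613  278.5408]]
0.011 [ 0.6074 -0.1141  0.0473] [[323.6382 257.4592]]
0.05 [[ 0.0547 -0.0529]
 [-0.0743 -0.0473]] [[ 0.0525 -0.0536]
 [-0.0708 -0.0502]]
0.062 [[ 0.0528 -0.0518]
 [-0.0788 -0.0505]] [[ 0.0504 -0.0549]
 [-0.0738 -0.0526]]
0.074 [[ 0.0576 -0.0484]
 [-0.0725 -0.0533]] [[ 0.0558 -0.0514]
 [-0.0671 -0.057 ]]
```

```bash
python3 -m crank '[[[-0.024,-0.2,0,0,0,0],[0,0,-0.25,0,0,0],[0.024,0.2,0,0,0,0],[0.012,0.1,0,0,0,0],[0.012,0.1,0,0,0,0],[0,0,0,0,0,0]]]'|egrep "ee|wri"
cat >> h.py <<'E'
yaw=np.radians(-7.03);Rn=np.array([[np.cos(yaw),-np.sin(yaw)],[np.sin(yaw),np.cos(yaw)]]);nest=np.array([.6098,-.0584])
def prof(c,r0=245,r1=345):
    g=cv2.cvtColor(bot.camera("wrist"),cv2.COLOR_RGB2GRAY).astype(int)
    return g
E
python3 - <<'E'
from h import *
m=bot.camera_model("wrist"); g=prof(0); np.save("g.npy",g)
for c in(240,265,400,450): print(c,g[250:335,c].tolist())
print(g[275:300,322].tolist(), g[275:300,310].tolist())
E
```

```text
ee_pos: [0.6075, -0.1086, 0.0639]
wrist_force: [-3.5, -4.3, -0.1]
240 [121, 122, 123, 121, 122, 120, 123, 128, 106, 38, 10, 15, 19, 18, 19, 15, 10, 19, 159, 164, 157, 158, 158, 156, 158, 158, 157, 157, 157, 158, 156, 157, 157, 155, 158, 202, 227, 170, 152, 157, 156, 157, 155, 157, 158, 156, 158, 158, 158, 157, 157, 158, 158, 158, 156, 146, 217, 255, 255, 255, 255, 255, 255, 255, 255, 255, 254, 213, 129, 100, 101, 151, 158, 157, 156, 156, 156, 156, 157, 158, 157, 157, 157, 157, 158]
265 [123, 124, 124, 125, 122, 122, 122, 124, 136, 51, 7, 17, 15, 19, 17, 19, 16, 4, 89, 159, 162, 158, 158, 157, 157, 159, 158, 157, 157, 158, 156, 157, 157, 157, 155, 172, 221, 182, 157, 156, 158, 156, 156, 157, 157, 159, 157, 158, 156, 158, 157, 158, 157, 158, 157, 150, 186, 254, 255, 255, 255, 255, 255, 255, 211, 183, 130, 102, 106, 102, 146, 158, 158, 157, 157, 158, 157, 157, 156, 157, 157, 157, 156, 159, 157]
400 [121, 122, 124, 124, 124, 124, 123, 124, 129, 106, 36, 10, 15, 18, 17, 18, 17, 17, 17, 17, 14, 2, 89, 157, 162, 157, 158, 157, 158, 158, 158, 157, 157, 159, 158, 159, 158, 159, 158, 155, 160,
[... 177 characters left out ...]
59, 159, 156, 158, 159, 160, 159, 159, 159]
450 [122, 122, 121, 122, 122, 122, 120, 121, 120, 121, 121, 121, 121, 121, 120, 121, 121, 119, 120, 124, 122, 120, 120, 111, 156, 160, 157, 155, 157, 157, 157, 157, 156, 158, 158, 159, 158, 159, 160, 160, 143, 154, 158, 155, 155, 157, 157, 156, 157, 157, 155, 158, 157, 158, 159, 159, 158, 156, 154, 183, 213, 219, 225, 180, 155, 153, 155, 156, 156, 155, 156, 156, 156, 157, 157, 158, 157, 157, 159, 158, 159, 157, 157, 156, 148]
[157, 158, 156, 158, 157, 157, 157, 157, 160, 162, 176, 68, 6, 19, 21, 20, 19, 19, 20, 18, 19, 20, 18, 21, 17] [156, 157, 158, 158, 157, 158, 155, 157, 161, 161, 168, 109, 93, 97, 99, 98, 99, 99, 99, 99, 101, 100, 100, 99, 99]
```

```bash
python3 - <<'E'
from h import *
np.set_printoptions(precision=4,suppress=True)
m=bot.camera_model("wrist")
for z,P in((.05,[(240,268),(400,272)]),(.062,[(240,287),(400,290)]),(.074,[(240,306),(400,308)]),(.074,[(240,321),(400,315)])):
  print(z,((cast(m,P,z)[:,:2]-nest)@Rn).tolist())
o=bot.get_obs();print(o["wrist_force"],o["torque"],o["ee_pos"],(o["ee_pos"][:2]-nest)@Rn)
E
python3 -m crank '[[[0,0,0,0,0,0],[0,0,0,0,0,0]]]'|egrep "ee|wri"
```

```text
0.05 [[0.04305741527815676, -0.05281726657683668], [-0.032273174335704514, -0.050268719963015046]]
0.062 [[0.04104558283885627, -0.05302630531606886], [-0.030280894426096123, -0.05115595885467393]]
0.074 [[0.03882705887501706, -0.05469330228452238], [-0.02808834285976508, -0.05349953974332753]]
0.074 [[0.04027932034651702, -0.044449357507005995], [-0.028738001851230387, -0.04877532819747584]]
[-3.6303 -4.3948 -0.3455] [-1.162   0.6437  0.2759] [ 0.6075 -0.1086  0.0639] [ 0.0039 -0.0501]
ee_pos: [0.6076, -0.1086, 0.064]
wrist_force: [-2.4, -4.7, 0.1]
```

Run:
```python
from h import *
m=bot.camera_model("scene"); im=bot.camera("scene")[:,:,::-1]; o=bot.get_obs(); R=Ro.from_euler("xyz",o["tcp_rot"],degrees=True).as_matrix()
s=5;b=cv2.resize(im[225:325,245:405],None,fx=s,fy=s,interpolation=cv2.INTER_CUBIC)
for z,c in((.019,(0,0,255)),(0,(0,255,0)),(-.054,(255,0,0))):
  p=(proj(m,o["ee_pos"]+R@[0,0,z])[0]-[245,225]+.5)*s; cv2.circle(b,tuple(int(v) for v in p),4,c,-1); print(z,p)
cv2.imwrite("pics/s4.png",b)
```

```text
0.019 [263.34529689 346.22920198]
0 [245.0827987  322.15243479]
-0.054 [190.58098152 250.29876228]
```

View pics/s4.png

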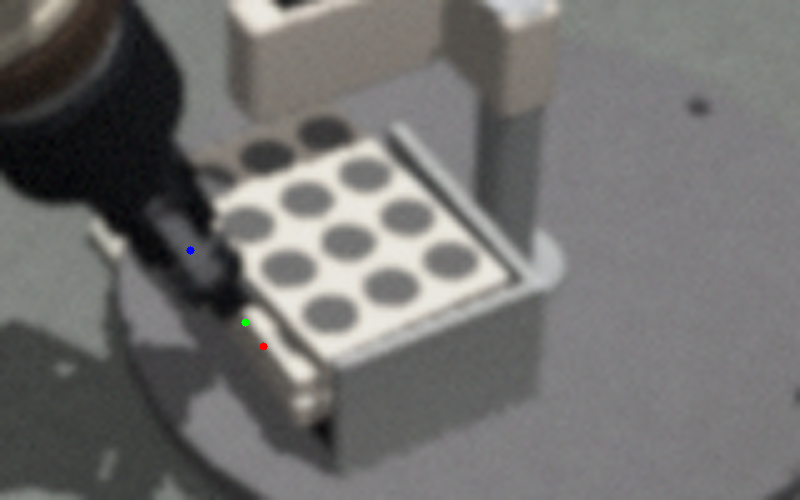

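```bash
python3 -m crank '[[[-0.067,-0.55,0,0,0,0],[-0.067,-0.55,0,0,0,0],[0,0,-0.7,0,0,0],[0,0,-0.7,0,0,0],[0.024,0.2,0,0,0,0],[0.024,0.2,0,0,0,0],[0.024,0.2,0,0,0,0],[0.024,0.2,0,0,0,0],[0,0,0,0,0,0]]]'|egrep "ee|wri"; for i in 1 2 3; do python3 -m crank '[[[0.006,0.05,0,0,0,0],[0.006,0.05,0,0,0,0]]]' | egrep "ee_pos|wrist"; done
python3 - <<'E'
from h import *
m=bot.camera_model("wrist"); g=prof(0); o=bot.get_obs(); print((o["ee_pos"][:2]-nest)@Rn)
for c in(240,260,390,410): print(c,g[225:330,c].tolist())
E
```

```text
ee_pos: [0.6078, -0.1136, 0.0372]
wrist_force: [0.1, 0.2, 0.9]
ee_pos: [0.6079, -0.1125, 0.0368]
wrist_force: [-0.5, -2.3, 2.1]
ee_pos: [0.608, -0.1106, 0.0366]
wrist_force: [0.6, -2.2, 2.2]
ee_pos: [0.6081, -0.1085, 0.0363]
wrist_force: [0.3, -2.6, 2.5]
[ 0.00436451 -0.04964237]
240 [94, 93, 92, 92, 93, 102, 107, 192, 247, 241, 234, 230, 230, 230, 229, 230, 229, 230, 230, 229, 229, 230, 230, 230, 230, 230, 231, 232, 231, 231, 231, 232, 231, 232, 232, 230, 230, 231, 232, 232, 231, 232, 231, 232, 231, 231, 230, 231, 232, 230, 231, 231, 231, 233, 237, 213, 144, 128, 134, 135, 133, 133, 134, 134, 135, 133, 134, 134, 134, 131, 132, 134, 139, 103, 34, 11, 19, 18, 20, 19, 20, 19, 17, 21, 19, 21, 18, 20, 18, 21, 21, 17, 19, 20, 17, 13, 20, 166, 176, 171, 169, 169, 169, 169, 170]
260 [91, 97, 106, 142, 243, 242, 235, 231, 230, 229, 230, 230, 229, 229, 229, 230, 230, 230, 230, 230, 230, 231, 231, 232, 232, 231, 233, 232, 232, 232, 231, 232, 232, 232, 231, 232, 232, 231, 232, 231, 231, 231, 232, 231, 232, 232, 232, 232, 231, 232, 231, 231, 233, 243, 158, 123, 130, 132, 131, 131, 131, 132, 131,
[... 489 characters left out ...]
 134, 134, 134, 133, 133, 134, 134, 133, 133, 133, 133, 132, 134, 140, 102, 33, 15, 21, 22, 21, 18, 20, 21, 21, 21, 19, 20, 19, 18, 19, 21, 21, 19, 20, 20, 21, 20, 17, 8, 53, 170, 175, 170, 167, 169]
410 [95, 95, 97, 98, 117, 138, 138, 135, 134, 134, 135, 131, 131, 133, 133, 132, 131, 122, 184, 232, 232, 230, 230, 229, 230, 230, 230, 230, 229, 230, 230, 229, 229, 230, 230, 230, 231, 231, 232, 231, 232, 231, 232, 232, 232, 233, 232, 232, 232, 232, 232, 234, 242, 189, 134, 132, 135, 134, 136, 133, 134, 134, 134, 133, 134, 135, 132, 133, 135, 134, 135, 136, 133, 138, 118, 41, 11, 18, 20, 19, 16, 20, 17, 22, 19, 18, 19, 21, 21, 17, 21, 19, 17, 19, 19, 21, 19, 19, 14, 15, 158, 174, 169, 169, 169]
```

```bash
cat >> h.py <<'E'
def p1edge(cols=(225,240,260,390,410,430)):
    "plate1 lower edge: dark riser -> tan plate, seen by wrist camera; nest coords"
    m=bot.camera_model("wrist"); g=prof(0); out=[]
    for c in cols:
        k=g[:,c]; rs=[r for r in range(250,420) if k[r]<40 and max(k[r+1:r+4])>130 and k[r-4]<45]
        if rs: out.append(((cast(m,(c,rs[-1]+1),.05)[0,:2]-nest)@Rn*1000).round(1).tolist())
    return out
E
python3 -c "
from h import *
print(p1edge())"
for i in 1 2 ; do python3 -m crank '[[[0.006,0.05,0,0,0,0],[0.006,0.05,0,0,0,0]]]' | egrep "ee_pos|wrist"; done;  python3 -c "
from h import *
print(p1edge())"
```

```text
[[45.9, -48.2], [39.6, -48.2], [31.2, -48.2], [-23.7, -46.3], [-32.2, -46.4], [-40.6, -46.4]]
ee_pos: [0.6082, -0.1063, 0.036]
wrist_force: [1.2, -2.1, 1.2]
ee_pos: [0.6089, -0.1054, 0.0361]
wrist_force: [2.6, -12.3, 0.6]
[[46.4, -44.8], [40.1, -44.8], [31.7, -44.9], [-23.1, -44.4], [-31.5, -44.4], [-40.0, -44.5]]
```

```bash
python3 -m crank '[[[-0.04,-0.33,0,0,0,0],[-0.024,-0.2,0,0,0,0],[0,0,0.6,0,0,0],[0.024,0.2,0,0,0,0],[0.012,0.1,0,0,0,0],[0.012,0.1,0,0,0,0]]]'|egrep "ee|wri"; for i in 1 2; do python3 -m crank '[[[0.006,0.05,0,0,0,0],[0,0,0,0,0,0]]]' | egrep "ee_pos|wrist"; done
```

```text
ee_pos: [0.6083, -0.1064, 0.0485]
wrist_force: [0.5, -0.6, -0.3]
ee_pos: [0.6081, -0.106, 0.0481]
wrist_force: [-1.4, -2.9, 0.7]
ee_pos: [0.608, -0.1057, 0.048]
wrist_force: [-3.6, -8.2, 2.5]
```

```bash
python3 -m crank '[[[0.004,0.03,0,0,0,0],[0,0,0,0,0,0]]]' | egrep "ee_pos|wrist"; python3 -m crank '[[[-0.04,-0.33,0,0,0,0],[-0.024,-0.2,0,0,0,0],[0,0,0.6,0,0,0],[0.024,0.2,0,0,0,0],[0.012,0.1,0,0,0,0],[0.012,0.1,0,0,0,0]]]'|egrep "ee|wri"; for i in 1 2; do python3 -m crank '[[[0.006,0.05,0,0,0,0],[0,0,0,0,0,0]]]' | egrep "ee_pos|wrist"; done
```

```text
ee_pos: [0.608, -0.1056, 0.0479]
wrist_force: [-4.6, -9.9, 3.3]
ee_pos: [0.6084, -0.1064, 0.0605]
wrist_force: [-0.4, 0.4, -0.0]
ee_pos: [0.6084, -0.1058, 0.0601]
wrist_force: [1.0, -1.0, 0.5]
ee_pos: [0.6085, -0.1056, 0.0601]
wrist_force: [0.7, -5.4, 1.7]
```

```bash
python3 -m crank '[[[0.004,0.03,0,0,0,0],[0,0,0,0,0,0]]]' | egrep "ee_pos|wrist"; python3 -m crank '[[[-0.1,-0.825,0,0,0,0],[-0.1,-0.825,0.8,0,0,0],[-0.1,-0.825,0.8,0,0,0],[-0.1,-0.825,0.8,0,0,0],[-0.1,-0.825,0.8,0,0,0],[0,0,0.8,-0.9,0.11,0],[0,0,0,-0.9,0.11,0],[0,0,0,-0.9,0.11,0],[0,0,0,-0.9,0.11,0]]]'|egrep "ee|rot"
python3 -m crank '[[[-0.567,0.07,0,0,0,-0.933],[-0.567,0.07,0,0,0,-0.933],[-0.567,0.07,0,0,0,-0.933],[-0.567,0.07,0,0,0,-0.933],[-0.567,0.07,0,0,0,-0.933],[-0.567,0.07,0,0,0,-0.933],[-0.567,0.07,0,0,0,-0.933],[-0.567,0.07,0,0,0,-0.933],[-0.567,0.07,0,0,0,-0.933],[-0.567,0.07,0,0,0,-0.933],[-0.567,0.07,0,0,0,-0.933],[-0.567,0.07,0,0,0,-0.933],[-0.567,0.07,0,0,0,-0.933],[-0.567,0.07,0,0,0,-0.933],[0,0,0,0,0,0]]]'|egrep "ee|rot"
python3 -m crank '[[[0.113,0.92,0,-0.104,-0.842,0],[0.113,0.92,0,-0.104,-0.842,0],[0.113,0.92,0,-0.104,-0.842,0],[0.113,0.92,0,-0.104,-0.842,0],[0.113,0.92,0,-0.104,-0.842,0],[0.113,0.92,0,-0.104,-0.842,0],[0.113,0.92,0,0,0,0],[0,0,0,0,0,0],[0,0,0,0,0,0]]]'|egrep "time|ee|rot"
python3 - <<'E'
from h import *
o=bot.get_obs(); print(Ro.from_euler("xyz",o["tcp_rot"],degrees=True).as_matrix().round(3),o["q"].round(1),(o["ee_pos"][:2]-nest)@Rn)
E
```

```text
ee_pos: [0.6085, -0.1055, 0.0601]
wrist_force: [0.1, -7.8, 1.6]
ee_pos: [0.5989, -0.1874, 0.1414]
tcp_rot: [-179.9, -0.3, -97.0]
ee_pos: [0.4383, -0.1668, 0.1403]
tcp_rot: [180.0, -0.0, 173.0]
time: 15.42
ee_pos: [0.4557, -0.0373, 0.1402]
tcp_rot: [-179.7, 35.0, 173.7]
[[-0.814  0.113  0.569]
 [ 0.09   0.994 -0.069]
 [-0.573 -0.005 -0.819]] [ -3.4 -48.1 -45.2  57.9  -2.    2.4] [-0.15554865  0.00209544]
```

```bash
python3 -m crank '[[[0.83,-0.1,0,0,0,0],[0.83,-0.1,0,0,0,0],[0.83,-0.1,0,0,0,0],[0,0,-0.75,0,0,0],[0,0,-0.75,0,0,0],[0,0,-0.75,0,0,0],[0,0,-0.75,0,0,0],[0,0,-0.75,0,0,0],[0,0,-0.75,0,0,0],[0,0,0,0,0,0]]]'|egrep "ee|rot|wri"
python3 - <<'E'
from h import *
o=bot.get_obs(); print(o["q"].round(1),(o["ee_pos"][:2]-nest)@Rn)
im=bot.camera("wrist")[:,:,::-1]; cv2.imwrite("pics/w5.png",im)
E
```

```text
ee_pos: [0.5043, -0.0452, 0.0476]
tcp_rot: [-179.7, 34.8, 173.4]
wrist_force: [-1.4, -0.1, -0.4]
[ -4.1 -38.2 -50.9  42.5  -1.7   2. ] [-0.10631185  0.00019611]
```

View pics/w5.png

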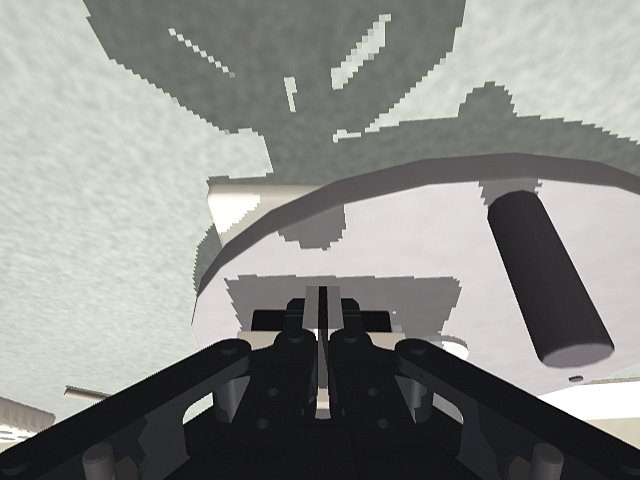

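```bash
python3 -m crank '[[[0,0,-0.57,0,0,0],[0.2,-0.024,0,0,0,0],[0.2,-0.024,0,0,0,0],[0.2,-0.024,0,0,0,0],[0.2,-0.024,0,0,0,0],[0.2,-0.024,0,0,0,0],[0.2,-0.024,0,0,0,0],[0,0,0,0,0,0]]]'|egrep "ee|wri"; for i in 1 2 3; do python3 -m crank '[[[0.1,-0.012,0,0,0,0],[0.1,-0.012,0,0,0,0]]]' | egrep "ee_pos|wrist"; done
python3 - <<'E'
from h import *
o=bot.get_obs(); print(o["q"].round(1),(o["ee_pos"][:2]-nest)@Rn,p1edge((250,260,270,375,385,395)))
E
```

```text
ee_pos: [0.5301, -0.0474, 0.0391]
wrist_force: [0.2, -0.1, 1.1]
ee_pos: [0.5334, -0.0478, 0.0387]
wrist_force: [0.3, 0.1, 0.2]
ee_pos: [0.5375, -0.0483, 0.0388]
wrist_force: [-1.6, -0.8, 0.5]
ee_pos: [0.5414, -0.0488, 0.0387]
wrist_force: [-0.3, 0.1, -0.1]
[ -4.3 -30.9 -48.2  37.8  -1.6   1.9] [-0.06903345  0.00115074] [[-71.1, -28.7], [-71.1, -24.5], [-71.2, -20.3], [-70.7, 24.2], [-70.8, 28.4], [-70.8, 32.6]]
```

```bash
python3 -m crank '[[[0.1,-0.012,0,0,0,0],[0.1,-0.012,0,0,0,0]]]' | egrep "ee_pos|wrist"; for i in 1 2 3; do python3 -m crank '[[[0.05,-0.006,0,0,0,0]]]' | egrep "ee_pos|wrist"; done
python3 - <<'E'
from h import *
o=bot.get_obs(); print((o["ee_pos"][:2]-nest)@Rn,p1edge((250,260,270,375,385,395)))
E
```

```text
ee_pos: [0.5454, -0.0493, 0.0387]
wrist_force: [-1.9, 0.1, 0.3]
ee_pos: [0.5459, -0.0495, 0.0383]
wrist_force: [-15.8, 0.0, 7.8]
ee_pos: [0.5462, -0.0496, 0.0379]
wrist_force: [-29.4, 2.7, 16.4]
ee_pos: [0.5463, -0.0496, 0.0376]
wrist_force: [-45.6, 3.6, 24.2]
[-0.06408612  0.00099745] [[-68.2, -28.5], [-68.2, -24.3], [-68.2, -20.1], [-67.8, 23.7], [-67.9, 27.8], [-67.9, 32.0]]
```

```bash
python3 - <<'E'
from h import *
o=bot.get_obs(); F=o["wrist_force"];T=o["torque"];R=Ro.from_euler("xyz",o["tcp_rot"],degrees=True).as_matrix()
# line of action: r = FxT/|F|^2 + s F ; express relative to candidate sensor points
r=np.cross(F,T)/(F@F); print(F,T,r, "tool axes",R.T@r,R.T@F/np.linalg.norm(F))
E
python3 -m crank '[[[-0.15,0.018,0,0,0,0],[0,0,0,0,0,0]]]' | egrep "ee_pos|wrist"; python3 -c "
from h import *
o=bot.get_obs(); print((o['ee_pos'][:2]-nest)@Rn,p1edge((250,260,270,375,385,395)))"
```

```text
[-36.9350336    3.40295259  20.50758922] [ 0.24683387  4.01159697 -0.22110158] [-0.04621657 -0.0017282  -0.08295122] tool axes [ 0.08480213 -0.00687113  0.04220486] [ 0.4437934  -0.02498533 -0.89578075]
ee_pos: [0.5452, -0.0492, 0.0389]
wrist_force: [-0.1, -1.6, 0.1]
[-0.06519905  0.00121815] [[-66.9, -28.8], [-67.0, -24.5], [-66.1, -20.4], [-66.6, 24.2], [-65.7, 28.6], [-65.7, 32.9]]
```

```bash
python3 -m crank '[[[-0.6,0.073,0,0,0,0],[0,0,0.6,0,0,0],[0.2,-0.024,0,0,0,0],[0.2,-0.024,0,0,0,0],[0.1,-0.012,0,0,0,0],[0.05,-0.006,0,0,0,0]]]' | egrep "ee_pos|wrist";  for i in 1 2 3; do python3 -m crank '[[[0.025,-0.003,0,0,0,0],[0,0,0,0,0,0]]]' | egrep "ee_pos|wrist"; done
```

```text
ee_pos: [0.5447, -0.0492, 0.0502]
wrist_force: [-2.5, 0.3, 0.7]
ee_pos: [0.5448, -0.0492, 0.0501]
wrist_force: [-0.2, 0.0, 0.3]
ee_pos: [0.5452, -0.0492, 0.0504]
wrist_force: [-0.8, 0.8, -0.1]
ee_pos: [0.5455, -0.0492, 0.0503]
wrist_force: [-2.6, 0.9, 0.8]
```

```bash
for i in 1 2 3; do python3 -m crank '[[[0.02,-0.0024,0,0,0,0],[0,0,0,0,0,0]]]' | egrep "ee_pos|wrist"; done
```

```text
ee_pos: [0.5456, -0.0491, 0.05]
wrist_force: [-5.2, 1.5, 0.2]
ee_pos: [0.5457, -0.049, 0.0498]
wrist_force: [-9.3, 2.0, 2.2]
ee_pos: [0.5458, -0.049, 0.0496]
wrist_force: [-13.0, 3.0, 3.3]
```

Plate 2 is seated; now plate 3.

```bash
python3 -m crank '[[[-0.6,0.073,0,0,0,0],[0,0,0.62,0,0,0],[0.2,-0.024,0,0,0,0],[0.2,-0.024,0,0,0,0],[0.1,-0.012,0,0,0,0],[0.05,-0.006,0,0,0,0]]]' | egrep "ee_pos|wrist";  for i in 1 2 3 4; do python3 -m crank '[[[0.02,-0.0024,0,0,0,0],[0,0,0,0,0,0]]]' | egrep "ee_pos|wrist"; done
```

```text
ee_pos: [0.5459, -0.0494, 0.0624]
wrist_force: [-17.2, 2.1, 10.0]
ee_pos: [0.5459, -0.0493, 0.0623]
wrist_force: [-14.9, 1.7, 8.8]
ee_pos: [0.5459, -0.0493, 0.0621]
wrist_force: [-19.2, 1.5, 10.7]
ee_pos: [0.546, -0.0494, 0.0619]
wrist_force: [-23.2, 2.0, 12.8]
ee_pos: [0.5461, -0.0494, 0.0617]
wrist_force: [-27.1, 3.4, 14.6]
```

```bash
python3 -m crank '[[[-0.4,0.05,0,0,0,0],[-0.85,0.1,0,0,0,0],[-0.85,0.1,0.5,0,0,0],[-0.12,-0.95,0.5,0,0,0],[-0.12,-0.95,0,0,0,0],[-0.12,-0.95,0,0,0,0],[-0.12,-0.95,0,0,0,0],[-0.12,-0.95,0,0,0,0],[0,0,0,0,0,0],[0,0,0,0,0,0]]]' | egrep "ee_pos|wrist"
cat >> h.py <<'E'
def snap(n):
    import pickle
    m=bot.camera_model("wrist"); im=bot.camera("wrist")[:,:,::-1]; cv2.imwrite(f"pics/{n}.png",im); pickle.dump(m,open(n+".pkl","wb"))
    C={}
    for k,(x,y) in dict(ff=(-.064,-.043),fr=(-.064,.043),br=(.064,-.043),bb=(.064,.043)).items():
        w=nest+Rn@[x,y]; print(k,[proj(m,[*w,z])[0].round(0).tolist() for z in(.05,.086)])
E
python3 -c "
from h import *
snap('front')"
```

```text
ee_pos: [0.4935, -0.1405, 0.0824]
wrist_force: [0.3, -0.2, -0.5]
ff [[411.0, 283.0], [421.0, 342.0]]
fr [[558.0, 284.0], [585.0, 342.0]]
br [[383.0, 364.0], [388.0, 409.0]]
bb [[484.0, 364.0], [496.0, 409.0]]
```

```bash
python3 -m crank '[[[0,0,1,0.104,0.842,0],[0,0,1,0.104,0.842,0],[0,0,1,0.104,0.842,0],[0,0,0,0.104,0.842,0],[0,0,0,0.104,0.842,0],[0,0,0,0.104,0.842,0]]]' | egrep "ee_pos|rot";python3 -m crank '[[[0.36,-0.17,0,0,0,0.933],[0.36,-0.17,0,0,0,0.933],[0.36,-0.17,0,0,0,0.933],[0.36,-0.17,0,0,0,0.933],[0.36,-0.17,0,0,0,0.933],[0.36,-0.17,0,0,0,0.933],[0.36,-0.17,0,0,0,0.933],[0.36,-0.17,0,0,0,0.933],[0.36,-0.17,0,0,0,0.933],[0.36,-0.17,0,0,0,0.933],[0.36,-0.17,0,0,0,0.933],[0.36,-0.17,0,0,0,0.933],[0.36,-0.17,0,0,0,0.933],[0.36,-0.17,0,0,0,0.933],[0,0,0,0,0,0],[0,0,0,0,0,0]]]' | egrep "time|ee_pos|rot"; python3 -c "
from h import *
snap('side'); o=bot.get_obs(); print((o['ee_pos'][:2]-nest)@Rn)"
```

```text
ee_pos: [0.4947, -0.1387, 0.1441]
tcp_rot: [-179.9, -0.2, 173.4]
time: 23.58
ee_pos: [0.5948, -0.1862, 0.1425]
tcp_rot: [179.9, -0.0, -97.0]
ff [[410.0, 347.0], [422.0, 378.0]]
fr [[403.0, 441.0], [414.0, 481.0]]
br [[238.0, 347.0], [226.0, 378.0]]
bb [[245.0, 441.0], [235.0, 481.0]]
[ 0.00042216 -0.1287375 ]
```

```bash
python3 -m crank '[[[0,0,0.9,0,0,0],[0,0,0.9,0,0,0],[0,0,0.9,0,0,0],[0,0,0.9,0,0,0],[0.6,0,0.9,0,0,0],[0.75,0.6,0.9,0,0,0],[0.75,0.9,0,0,0,0],[0.75,0.9,0,0,0,0],[0.75,0.9,0,0,0,0],[0.75,0.9,0,0,0,0],[0.75,0.9,0,0,0,0],[0,0.6,0,0,0,0],[0,0,0,0,0,0],[0,0,0,0,0,0],[0,0,0,0,0,0]]]' | egrep "time|ee_pos|rot"
python3 - <<'E'
from h import *
snap('over')
a=cv2.imread("pics/over.png");b=cv2.imread("pics/front.png")
import pickle
m=pickle.load(open("over.pkl","rb")); p=np.array([proj(m,[*(nest+Rn@[x,y]),.086])[0] for x in(-.064,.064) for y in(-.043,.043)])
x0,y0=(p.min(0)-14).astype(int).clip(0); x1,y1=(p.max(0)+14).astype(int); print(x0,y0,x1,y1)
A=a[y0:y1,x0:x1]; s=min(400/A.shape[1],600/A.shape[0]); A=cv2.resize(A,None,fx=s,fy=s,interpolation=cv2.INTER_NEAREST)
B=b[260:390,390:640]; B=cv2.resize(B,(400,208),interpolation=cv2.INTER_NEAREST)
S=cv2.imread("pics/side.png")[250:400,150:500]; S=cv2.resize(S,(400,171))
c=np.zeros((600,800,3),np.uint8); c[:A.shape[0],:A.shape[1]]=A; c[:208,400:]=B; c[215:386,400:]=S
cv2.imwrite("pics/chk.png",c); print(s)
E
```

```text
time: 24.88
ee_pos: [0.6958, -0.0736, 0.2518]
tcp_rot: [-180.0, -0.0, -97.0]
ff [[486.0, 165.0], [503.0, 169.0]]
fr [[475.0, 253.0], [491.0, 265.0]]
br [[348.0, 165.0], [351.0, 169.0]]
bb [[346.0, 253.0], [349.0, 265.0]]
334 154 517 279
2.185792349726776
```

View pics/chk.png

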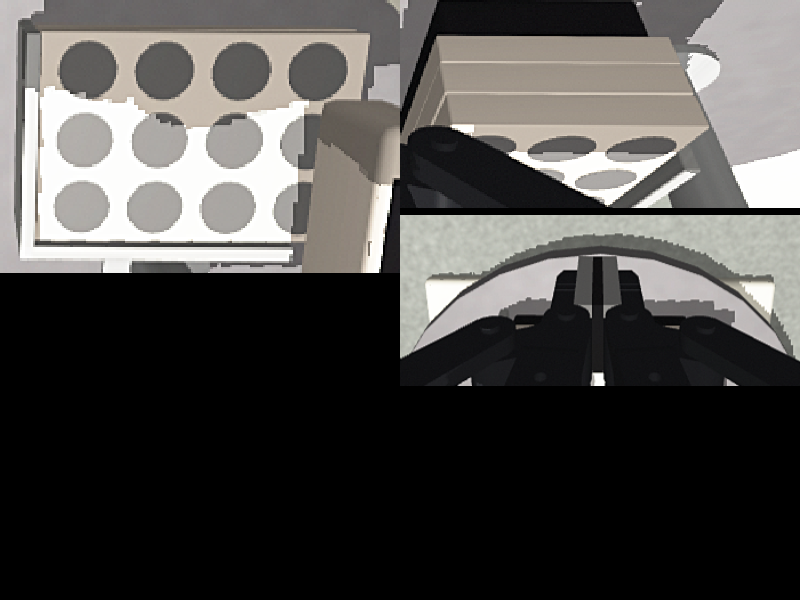

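Run:
```python
from h import *
import pickle
m=pickle.load(open("over.pkl","rb")); g=cv2.imread("pics/over.png",0).astype(int)
for c in (357,375,395,415,435,455): print(c,g[255:276,c].tolist())
for r in (200,215,230,245): print(r,g[r,340:360].tolist())
for c in (357,375,395,415,435,455): print(c,g[160:174,c].tolist())
for z,r in((.086,263),(.086,264),(.092,266)): print(z,r,((cast(m,(415,r),z)[0,:2]-nest)@Rn*1000).round(1))
```

```text
357 [252, 252, 252, 252, 252, 252, 254, 255, 233, 96, 61, 122, 255, 253, 247, 245, 250, 211, 179, 182, 182]
375 [170, 170, 168, 159, 234, 255, 255, 255, 252, 119, 61, 87, 251, 254, 248, 246, 248, 226, 184, 180, 181]
395 [164, 154, 230, 255, 255, 253, 253, 255, 255, 143, 61, 58, 235, 254, 249, 247, 250, 226, 115, 85, 92]
415 [255, 255, 253, 252, 252, 252, 252, 255, 255, 173, 59, 51, 222, 254, 248, 246, 247, 254, 132, 63, 78]
435 [166, 164, 166, 164, 158, 181, 255, 255, 255, 175, 59, 52, 204, 254, 248, 244, 246, 254, 140, 72, 74]
455 [252, 252, 252, 252, 252, 252, 252, 255, 255, 153, 62, 57, 186, 254, 247, 244, 245, 255, 158, 77, 176]
200 [203, 119, 101, 99, 72, 255, 255, 249, 247, 246, 253, 149, 255, 255, 253, 253, 253, 253, 253, 253]
215 [170, 96, 100, 95, 150, 255, 252, 248, 245, 248, 247, 110, 193, 255, 255, 253, 253, 253, 255, 255]
230 [149, 98, 97, 89, 253, 255, 248, 245, 245, 253, 181, 179, 255, 255, 253, 253, 253, 253, 253, 253]
245 [120, 99, 99, 71, 255, 253, 246, 245, 247, 250, 98, 255, 255, 253, 252, 253, 253, 255, 255, 158]
357 [104, 103, 103, 103, 102, 108, 103, 87, 170, 195, 194, 192, 193, 192]
375 [102, 102, 101, 103, 103, 105, 101, 92, 162, 194, 196, 202, 142, 92]
395 [103, 102, 102, 101, 100, 107, 96, 94, 148, 193, 192, 190, 191, 190]
415 [99, 100, 101, 101, 101, 104, 96, 116, 125, 185, 193, 192, 196, 181]
435 [101, 102, 103, 102, 101, 103, 96, 125, 110, 178, 192, 190, 189, 189]
455 [100, 101, 100, 100, 100, 100, 97, 138, 98, 170, 190, 188, 186, 186]
0.086 263 [ 4.4 40.8]
0.086 264 [ 4.3 41.8]
0.092 266 [ 5.8 41.5]
```

Run:
```python
from h import *
import pickle
np.set_printoptions(precision=4,suppress=True)
# post: from front.pkl image dark cap / w5 (model lost) -> use front
m=pickle.load(open("front.pkl","rb")); 
mt=bot.camera_model("top"); im=bot.camera("top"); hsv=cv2.cvtColor(im,cv2.COLOR_RGB2HSV)
o=bot.get_obs(); print(o["q"].round(1),(o["ee_pos"][:2]-nest)@Rn)
im0=cv2.imread("pics/top0.png"); b=cv2.cvtColor(im0,cv2.COLOR_BGR2GRAY)
# disc rim points (upper half, no shadow): hue difference disc(grey) vs bench(greenish)
d=im0[:,:,1].astype(int)-im0[:,:,2]  # G-R
pts=[]
for a in np.radians(np.arange(100,390,5)):
    rr=np.arange(50,64,.25); u=308+rr*np.cos(a); v=229-rr*np.sin(a)
    p=cv2.remap(im0.astype(np.float32),u.astype(np.float32)[None],v.astype(np.float32)[None],cv2.INTER_LINEAR)[0]
    s=cv2.GaussianBlur((p[:,1]-p[:,2])[None],(9,1),0)[0]; k=np.argmax(np.gradient(s)); pts.append((u[k],v[k]))
X=cast(mt,pts,.03)[:,:2]
from scipy.optimize import least_squares
f=least_squares(lambda c:np.hypot(*(X-c).T)-.16,[.615,.012],loss="soft_l1",f_scale=.002); print("S",f.x,np.abs(f.fun).mean())
# post dark blob in top0
roi=b[262:295,285:315]; k=(roi<60).astype(np.uint8); n,l,st,ce=cv2.connectedComponentsWithStats(k); print(st,ce+[285,262]) 
print("post top",cast(mt,[300.3,275.2],.092)); print(f.x+Rn@[-.145,.0])
```

```text
[ -6.1  29.6  44.6 104.9  -0.  -89.1] [ 0.0874 -0.005 ]
S [0.6157 0.0134] 0.0037149638844901694
[[  0   0  30  33 975]
 [ 14  15   5   5  15]] [[299.4728 277.9826]
 [301.2667 279.1333]]
post top [[0.4729 0.0303 0.092 ]]
[0.4718 0.0311]
```

```bash
python3 -m crank '[[[-0.95,0.3,0,0,0,0],[-0.95,0.3,0,0,0,0],[-0.95,0.3,0,0,0,0],[-0.95,0.3,0,0,0,0],[-0.95,0.3,0,0,0,0],[-0.95,0.3,0,0,0,0],[-0.95,0.3,0,0,0,0],[-0.95,0.3,0,0,0,0],[-0.95,0.3,0,0,0,0],[-0.95,0.3,0,0,0,0],[-0.95,0.3,0,0,0,0],[-0.95,0.3,0,0,0,0],[0,0,0,0,0,0]]]' | egrep "ee_pos|rot";  python3 -m crank '[[[0,0,-0.98,0,0,0],[0,0,-0.98,0,0,0],[0,0,-0.98,0,0,0],[0,0,-0.98,0,0,0],[0,0,-0.98,0,0,0],[0,0,-0.98,0,0,0],[0,0,-0.98,0,0,0],[0,0,-0.98,0,0,0],[0,0,-0.98,0,0,0],[0,0,-0.98,0,0,0],[0,0,0,0,0,0]]]' | egrep "time|ee_pos|rot|wri"
python3 - <<'E'
from h import *
S=np.array([.6157,.0134]); o=bot.get_obs(); print((o["ee_pos"][:2]-S)@Rn, o["q"].round(1))
# arc of tool centre: rotate (-.145,-.021) clockwise; world increments per 2.5 deg in row units
def P(t): 
    c,s=np.cos(np.radians(-t)),np.sin(np.radians(-t)); return S+Rn@np.array([[c,-s],[s,c]])@[-.145,-.021]
print("start",P(0)-o["ee_pos"][:2]); 
for t in np.arange(0,57.5,5): print(t,((P(t+2.5)-P(t))/.02).round(3),((P(t+5)-P(t+2.5))/.02).round(3))
E
```

```text
ee_pos: [0.4658, -0.0011, 0.2525]
tcp_rot: [-179.9, 0.0, -97.0]
time: 26.98
ee_pos: [0.4666, -0.0018, 0.0517]
tcp_rot: [179.7, -0.0, -97.0]
wrist_force: [-0.1, 0.5, -0.2]
[-0.14610848 -0.0332912 ] [ -0.2  -6.1 -19.3  77.   -0.  -83.2]
start [0.00260446 0.01206313]
0.0 [0.   0.32] [0.014 0.319]
5.0 [0.028 0.318] [0.042 0.317]
10.0 [0.056 0.315] [0.069 0.312]
15.0 [0.083 0.309] [0.096 0.305]
20.0 [0.11 0.3 ] [0.123 0.295]
25.0 [0.135 0.29 ] [0.148 0.283]
30.0 [0.16  0.277] [0.172 0.269]
35.0 [0.184 0.262] [0.195 0.253]
40.0 [0.206 0.245] [0.216 0.235]
45.0 [0.226 0.226] [0.236 0.216]
50.0 [0.245 0.205] [0.254 0.194]
55.0 [0.262 0.183] [0.27  0.172]
```

```bash
python3 -m crank '[[[0.04,0.2,0,0,0,0],[0.04,0.15,0,0,0,0],[0.03,0.1,0,0,0,0],[0.02,0.1,0,0,0,0],[0,0.16,0,0,0,-0.18],[0,0.16,0,0,0,-0.18],[0.007,0.16,0,0,0,-0.18],[0.007,0.16,0,0,0,-0.18],[0.028,0.318,0,0,0,-0.364],[0.042,0.317,0,0,0,-0.364]]]' | egrep "ee_pos|rot|wri"; python3 -m crank '[[[0.056,0.315,0,0,0,-0.364],[0.069,0.312,0,0,0,-0.364],[0.083,0.309,0,0,0,-0.364],[0.096,0.305,0,0,0,-0.364]]]' | egrep "ee_pos|rot|wri"
python3 - <<'E'
from h import *
S=np.array([.6157,.0134]); o=bot.get_obs(); p=(o["ee_pos"][:2]-S)@Rn; print(p,np.hypot(*p)); cv2.imwrite("pics/t1.png",bot.camera("top")[:,:,::-1])
E
```

```text
ee_pos: [0.473, 0.0348, 0.0562]
tcp_rot: [-179.9, -0.1, -107.0]
wrist_force: [-1.9, -7.0, 1.7]
ee_pos: [0.4787, 0.0601, 0.0562]
tcp_rot: [-180.0, -0.1, -117.0]
wrist_force: [-4.1, -4.2, 4.2]
[-0.14163531  0.0295466 ] 0.14468435853034395
```

```bash
python3 -m crank '[[[0.11,0.3,0,0,0,-0.364],[0.123,0.295,0,0,0,-0.364],[0.135,0.29,0,0,0,-0.364],[0.148,0.283,0,0,0,-0.364],[0.16,0.277,0,0,0,-0.364],[0.172,0.269,0,0,0,-0.364]]]' | egrep "ee_pos|rot|wri"; python3 -m crank '[[[0.184,0.262,0,0,0,-0.364],[0.195,0.253,0,0,0,-0.364],[0.206,0.245,0,0,0,-0.364],[0.216,0.235,0,0,0,-0.364],[0.113,0.113,0,0,0,-0.18],[0.113,0.113,0,0,0,-0.18],[0,0,0,0,0,0]]]' | egrep "ee_pos|rot|wri"
python3 - <<'E'
from h import *
mt=bot.camera_model("top"); im=bot.camera("top")[:,:,::-1]; b=cv2.cvtColor(im,cv2.COLOR_BGR2GRAY); cv2.imwrite("pics/t2.png",im)
S=np.array([.6157,.0134])
for t in (45,52,60):
  a=np.radians(180-t); u=proj(mt,[*(S+Rn@[.145*np.cos(a),.145*np.sin(a)]),.092])[0]; r=u.round().astype(int); print(t,u.round(1)); print(b[r[1]-4:r[1]+5,r[0]-5:r[0]+6])
E
```

```text
ee_pos: [0.4959, 0.0948, 0.0558]
tcp_rot: [-180.0, 0.0, -131.9]
wrist_force: [-1.7, -0.5, 1.9]
ee_pos: [0.5167, 0.1193, 0.0554]
tcp_rot: [-180.0, 0.0, -144.4]
wrist_force: [0.6, -0.3, 0.4]
45 [264.2 255.1]
[[183 177 174 170 169 159 159 183 188 185 186]
 [181 179 177 171 166 157 149 180 185 183 182]
 [182 181 178 172 170 162 159 180 183 179 178]
 [183 179 175 176 170 165 165 170 175 175 174]
 [183 179 175 175 172 165 162 156 167 171 173]
 [182 179 180 173 173 169 159 150 169 170 168]
 [185 179 179 174 172 168 165 159 167 165 166]
 [182 184 179 175 173 168 164 161 158 163 162]
 [186 183 181 178 170 174 167 161 163 155 157]]
52 [260.6 249.8]
[[187 179 177 176 166 162 157 154 167 200 207]
 [185 181 177 173 166 163 158 150 156 192 203]
 [186 178 179 176 168 169 162 155 157 189 203]
 [187 185 182 179 174 171 169 159 162 185 193]
 [189 184 182 179 176 174 166 166 164 173 186]
 [188 185 184 183 177 174 170 169 159 159 183]
 [191 186 183 181 179 177 171 166 157 149 180]
 [189 189 185 182 181 178 172 170 162 159 180]
 [191 186 183 183 179 175 176 170 165 165 170]]
60 [257.4 243.1]
[[195 202 200 201 194 189 192 195 197 178 172]
 [202 205 200 198 197 188 190 192 192 176 170]
 [206 204 201 200 193 181 189 190 184 174 163]
 [205 199 197 197 190 182 183 182 180 170 161]
 [205 199 197 196 189 182 184 179 180 170 157]
 [203 198 194 196 190 179 180 179 174 170 160]
 [198 195 195 192 186 182 175 175 171 164 160]
 [200 192 192 190 187 179 177 176 166 162 157]
 [197 192 188 193 185 181 177 173 166 163 158]]
```

```bash
python3 -m crank '[[[-0.4,-0.3,0,0,0,0],[-0.4,-0.3,0,0,0,0],[0,0,0.9,0,0,0],[0,0,0.9,0,0,0],[0,0,0.9,0,0,0],[0,0,0.9,0,0,0],[0,0,0.9,0,0,0],[-0.9,-0.5,0.9,0,0,0],[-0.9,-0.5,0.9,0,0,0],[-0.9,-0.5,0.9,0,0,0],[-0.9,-0.5,0.9,0,0,0],[-0.9,-0.5,0.9,0,0,0],[-0.9,-0.5,0.9,0,0,0],[-0.9,-0.5,0,0,0,0],[-0.9,-0.5,0,0,0,0],[0,0,0,0,0,0],[0,0,0,0,0,0]]]' | egrep "time|ee_pos|wri"
cat > t.py <<'E'
from h import *
mt=bot.camera_model("top"); im=bot.camera("top")[:,:,::-1]; b=cv2.cvtColor(im,cv2.COLOR_BGR2GRAY); cv2.imwrite("pics/t3.png",im)
S=np.array([.6157,.0134]); v=[]
for t in range(30,76,3):
  a=np.radians(180-t); u=proj(mt,[*(S+Rn@[.145*np.cos(a),.145*np.sin(a)]),.09])[0]; r=u.round().astype(int); v.append((t,int(b[r[1]-1:r[1]+2,r[0]-1:r[0]+2].mean())))
print(bot.get_obs()["time"],v)
E
python3 t.py
```

```text
time: 30.75
ee_pos: [0.3554, 0.0263, 0.2535]
wrist_force: [0.1, 0.2, -0.2]
30.8 [(30, 140), (33, 141), (36, 141), (39, 142), (42, 142), (45, 118), (48, 81), (51, 73), (54, 35), (57, 33), (60, 87), (63, 91), (66, 130), (69, 142), (72, 142), (75, 141)]
```

```bash
for i in 1 2; do python3 -m crank '[[[0,0,0,0,0,0],[0,0,0,0,0,0],[0,0,0,0,0,0],[0,0,0,0,0,0],[0,0,0,0,0,0],[0,0,0,0,0,0],[0,0,0,0,0,0],[0,0,0,0,0,0],[0,0,0,0,0,0],[0,0,0,0,0,0],[0,0,0,0,0,0],[0,0,0,0,0,0]]]' >/dev/null; python3 t.py; done
```

```text
31.85 [(30, 139), (33, 141), (36, 141), (39, 142), (42, 142), (45, 117), (48, 80), (51, 74), (54, 34), (57, 33), (60, 87), (63, 90), (66, 131), (69, 141), (72, 142), (75, 141)]
32.9 [(30, 139), (33, 140), (36, 141), (39, 142), (42, 142), (45, 117), (48, 80), (51, 73), (54, 34), (57, 33), (60, 87), (63, 91), (66, 130), (69, 141), (72, 142), (75, 141)]
```

Run:
```python
from h import *
mt=bot.camera_model("top"); S=np.array([.6157,.0134])
for f,t0 in(("top0",0),("t3",58)):
    b=cv2.imread(f"pics/{f}.png",0); a=np.radians(180-t0); u=proj(mt,[*(S+Rn@[.145*np.cos(a),.145*np.sin(a)]),.075])[0]
    v,h=np.mgrid[0:480,0:640]; k=(b<55)&(np.hypot(h-u[0],v-u[1])<11); c=[h[k].mean(),v[k].mean()]
    for z in(.092,.07): 
        X=(cast(mt,c,z)[0,:2]-S)@Rn; print(f,k.sum(),c,z,np.hypot(*X),180-np.degrees(np.arctan2(X[1],X[0])))
    # fence tops: bright thin; skip
# side fence orientation now: expected plate corners at 60deg
c,s=np.cos(np.radians(-60)),np.sin(np.radians(-60)); A=np.array([[c,-s],[s,c]]); ns=(nest-S)@Rn
for z,L in((.086,[(-.064,-.043),(-.064,.043),(.064,-.043),(.064,.043)]),):
    for p in L: print(p,proj(mt,[*(S+Rn@A@(ns+p)),z])[0].round(1))
```

```text
top0 12 [np.float64(301.3333333333333), np.float64(278.8333333333333)] 0.092 0.15317653099445397 358.23173911050895
top0 12 [np.float64(301.3333333333333), np.float64(278.8333333333333)] 0.07 0.15078920647806773 358.67729441575045
t3 24 [np.float64(259.9583333333333), np.float64(246.54166666666666)] 0.092 0.14242640641258864 55.42260954116199
t3 24 [np.float64(259.9583333333333), np.float64(246.54166666666666)] 0.07 0.14311557016705265 57.28363357081159
(-0.064, -0.043) [302.5 270.6]
(-0.064, 0.043) [290.4 241.4]
(0.064, -0.043) [346.6 252.3]
(0.064, 0.043) [334.1 223.4]
```

```bash
python3 -m crank '[[[0.94,0,0,0,0,0],[0.94,0,0,0,0,0],[0.94,0,0,0,0,0],[0.94,0,0,0,0,0],[0.94,0,0,0,0,0],[0.94,0,0,0,0,0],[0.94,0,0,0,0,0],[0.94,0,0,0,0,0],[0.94,0,0,0,0,0],[0.94,0,0,0,0,0],[0.94,0,0,0,0,0],[0.94,0,0,0,0,0],[0.94,0,0,0,0,0],[0,0,0,0,0,0],[0,0,0,0,0,0],[0,0,0,0,0,0]]]' | egrep "time|ee_pos|wri"
python3 - <<'E'
from h import *
snap('fin'); m=bot.camera_model("wrist"); S=np.array([.6157,.0134])
im=cv2.imread("pics/fin.png"); g=cv2.cvtColor(im,cv2.COLOR_BGR2GRAY)
c,s=np.cos(np.radians(-60)),np.sin(np.radians(-60)); A=np.array([[c,-s],[s,c]]); ns=(nest-S)@Rn; RA=Rn@A
P=lambda p,z:proj(m,[*(S+RA@(ns+np.array(p))),z])[0]
for p in((-.064,-.043),(-.064,.043),(.064,-.043),(.064,.043)): print(p,P(p,.086).round(1))
ls=cv2.createLineSegmentDetector().detect(g)[0][:,0]
for l in ls:
    X=(cast(m,l.reshape(2,2),.09)[:,:2]-S)@RA-ns; L=np.hypot(*(X[1]-X[0]))
    if L>.03 and np.abs(X).max()<.09: print((X*1000).round(1).tolist(), round(np.degrees(np.arctan2(*(X[1]-X[0])[::-1]))%90,1))
print("post",P((-.1485,.0705),.092))
E
```

```text
time: 34.23
ee_pos: [0.6003, 0.0269, 0.253]
wrist_force: [0.8, 0.2, 0.5]
ff [[250.0, 72.0], [242.0, 66.0]]
fr [[322.0, 141.0], [322.0, 142.0]]
br [[164.0, 180.0], [147.0, 186.0]]
bb [[235.0, 239.0], [226.0, 250.0]]
(-0.064, -0.043) [402.9  98.2]
(-0.064, 0.043) [375.3 201.5]
(0.064, -0.043) [245.4  60.1]
(0.064, 0.043) [228.7 168.6]
[[60.5, -11.3], [28.8, 7.4]] 59.5
[[17.6, 44.3], [59.9, 43.9]] 89.5
[[-67.9, -40.4], [52.9, -42.7]] 88.9
[[88.3, 2.3], [52.2, 23.0]] 60.2
[[21.9, 5.9], [71.6, -22.8]] 60.0
[[-49.3, 48.5], [22.0, 6.1]] 59.3
[[65.3, 16.7], [65.7, 49.1]] 89.3
[[-66.9, 43.0], [-67.6, -3.2]] 89.0
[[64.8, 49.2], [14.5, 49.4]] 89.8
post [460.7016918  253.41724244]
```

Run:
```python
from h import *
import pickle
m=pickle.load(open("fin.pkl","rb")); S=np.array([.6157,.0134]); g=cv2.imread("pics/fin.png",0)
c,s=np.cos(np.radians(-60)),np.sin(np.radians(-60)); A=np.array([[c,-s],[s,c]]); ns=(nest-S)@Rn; RA=Rn@A
cam=-np.array(m["R"]).T@m["t"]; print("cam nest",((cam[:2]-S)@RA-ns).round(3),cam[2].round(3))
def line(a,b,z,n=21):
    q=np.array([proj(m,[*(S+RA@(ns+np.array(a)+(np.array(b)-a)*i/(n-1))),z])[0] for i in range(n)],np.float32)
    return cv2.remap(g,q[None,:,0],q[None,:,1],cv2.INTER_LINEAR)[0].tolist()
print("x fence 56..76 @.092")
for y in(-.03,-.015,0.006,.02,.035): print(y,line((.056,y),(.076,y),.092))
print("y fence 36..56")
for x in(-.03,-.012,.01,.03,.05): print(x,line((x,.036),(x,.056),.092))
print("front -54..-78 @.086")
for y in(-.03,-.01,.01,.03): print(y,line((-.054,y),(-.078,y),.086,25))
print("right -34..-58")
for x in(-.05,-.02,.01,.04): print(x,line((x,-.034),(x,-.058),.086,25))
```

```text
cam nest [-0.006 -0.005] 0.407
x fence 56..76 @.092
-0.03 [174, 65, 65, 93, 147, 252, 214, 226, 246, 147, 176, 175, 173, 173, 173, 172, 172, 173, 173, 172, 173]
-0.015 [119, 154, 190, 220, 231, 236, 240, 244, 247, 249, 250, 250, 251, 250, 250, 250, 250, 250, 250, 250, 250]
0.006 [50, 50, 50, 50, 48, 49, 49, 48, 47, 49, 48, 47, 46, 47, 43, 29, 54, 244, 253, 251, 250]
0.02 [248, 227, 174, 84, 231, 251, 246, 245, 251, 183, 176, 178, 178, 179, 178, 178, 177, 175, 176, 177, 176]
0.035 [254, 236, 98, 50, 215, 254, 246, 245, 251, 182, 178, 180, 179, 179, 178, 178, 178, 178, 179, 178, 180]
y fence 36..56
-0.03 [123, 154, 165, 169, 174, 179, 184, 184, 182, 183, 183, 182, 183, 182, 181, 180, 181, 180, 180, 180, 179]
-0.012 [182, 182, 181, 181, 181, 181, 180, 180, 180, 175, 221, 243, 244, 255, 255, 255, 254, 252, 252, 252, 252]
0.01 [185, 180, 179, 177, 178, 177, 177, 178, 171, 162, 153, 138, 148, 216, 249, 253, 252, 251, 251, 251, 251]
0.03 [125, 213, 255, 253, 255, 249, 140, 68, 191, 253, 249, 248, 250, 213, 172, 188, 190, 190, 189, 190, 190]
0.05 [251, 251, 251, 252, 254, 197, 65, 57, 222, 2
[... 361 characters left out ...]
254, 252, 251, 251, 251, 251, 251, 251, 253, 246, 160, 181, 182, 182, 182, 184, 183, 183, 182, 183]
0.03 [176, 176, 177, 177, 177, 174, 168, 245, 255, 252, 252, 251, 252, 254, 213, 186, 189, 188, 187, 187, 185, 183, 182, 182, 183]
right -34..-58
-0.05 [87, 88, 86, 86, 150, 188, 185, 144, 88, 95, 96, 96, 97, 97, 97, 99, 99, 99, 98, 99, 98, 98, 96, 96, 97]
-0.02 [90, 90, 89, 86, 106, 176, 186, 185, 123, 95, 98, 99, 98, 98, 98, 98, 99, 98, 98, 99, 98, 99, 100, 99, 99]
0.01 [168, 170, 168, 99, 79, 140, 187, 185, 150, 97, 100, 99, 99, 99, 100, 98, 97, 98, 96, 97, 97, 97, 97, 99, 98]
0.04 [87, 89, 87, 87, 81, 137, 246, 253, 255, 116, 88, 95, 95, 96, 97, 96, 97, 97, 96, 93, 105, 181, 177, 176, 173]
```

Run:
```python
from h import *
import pickle
S=np.array([.6157,.0134]); ns=(nest-S)@Rn
for n,t in(("over",0),("fin",60)):
    m=pickle.load(open(n+".pkl","rb")); g=cv2.imread(f"pics/{n}.png",0)
    g=cv2.resize(g,None,fx=3,fy=3,interpolation=cv2.INTER_CUBIC)
    c,s=np.cos(np.radians(-t)),np.sin(np.radians(-t)); RA=Rn@np.array([[c,-s],[s,c]])
    print(n)
    for l in cv2.createLineSegmentDetector().detect(g)[0][:,0]:
        uv=(l.reshape(2,2)+.5)/3-.5
        X=(cast(m,uv,.092)[:,:2]-S)@RA-ns; Y=(cast(m,uv,.086)[:,:2]-S)@RA-ns; d=X[1]-X[0]; L=np.hypot(*d); a=np.degrees(np.arctan2(d[1],d[0])); a=(a+45)%90-45
        if L>.018 and np.abs(X).max()<.08 and abs(a)<4: print("z92",(X*1000).round(1).tolist(),"z86",(Y*1000).round(1).tolist(),round(a,2))
```

```text
over
z92 [[-77.2, 46.2], [-77.3, 20.3]] z86 [[-80.4, 48.5], [-80.5, 22.1]] -0.18
z92 [[69.3, -23.7], [69.9, 47.2]] z86 [[69.0, -22.8], [69.6, 49.6]] -0.44
z92 [[-40.8, 42.2], [64.7, 41.8]] z86 [[-43.2, 44.4], [64.2, 44.0]] -0.24
z92 [[64.0, 3.2], [64.4, -18.5]] z86 [[63.6, 4.7], [64.0, -17.4]] 1.09
z92 [[64.4, 41.7], [64.5, 2.1]] z86 [[64.0, 43.9], [64.1, 3.6]] 0.09
z92 [[63.3, 0.7], [62.8, 37.4]] z86 [[62.8, 2.1], [62.4, 39.5]] 0.65
z92 [[62.5, 39.1], [28.2, 39.3]] z86 [[62.0, 41.3], [27.0, 41.4]] -0.26
z92 [[29.6, 39.6], [-45.7, 39.8]] z86 [[28.5, 41.8], [-48.2, 41.9]] -0.12
z92 [[24.4, 47.7], [-41.8, 48.1]] z86 [[23.2, 50.1], [-44.2, 50.4]] -0.3
z92 [[63.3, -19.5], [62.6, -0.8]] z86 [[62.8, -18.5], [62.1, 0.6]] 1.97
z92 [[72.9, 20.8], [72.5, -48.5]] z86 [[72.6, 22.7], [72.2, -48.0]] -0.38
z92 [[-60.3, -18.3], [-60.5, -43.6]] z86 [[-63.1, -17.2], [-63.4, -43.0]] -0.55
z92 [[-6.0, -43.9], [63.4, -44.7]] z86 [[-7.8, -43.3], [62.9, -44.2]] -0.67
z92 [[69.0, -44.1], [69.3, -24.5]] z86 [[68.7, -43.5], [68.9, -23.5]] -0.69
z92 [[-60.0, -43.8], [-6.4, -43.8]] z86 [[-62.8, -43.2], [-8.2, -
[... 503 characters left out ...]
70.3, 27.7], [70.6, 3.6]] 0.76
z92 [[-17.3, 78.9], [2.2, 78.9]] z86 [[-19.3, 81.9], [0.5, 81.8]] -0.06
z92 [[63.4, -45.9], [38.0, -45.8]] z86 [[62.9, -45.3], [37.1, -45.3]] -0.07
z92 [[-71.4, -6.5], [-70.9, 14.4]] z86 [[-74.4, -5.2], [-74.0, 16.1]] -1.17
z92 [[74.1, -25.9], [73.7, -7.0]] z86 [[73.8, -24.9], [73.5, -5.7]] 1.07
fin
z92 [[57.5, 20.6], [57.8, 42.2]] z86 [[58.7, 21.0], [59.0, 43.1]] -0.8
z92 [[59.7, 43.6], [59.5, 18.9]] z86 [[61.0, 44.6], [60.8, 19.3]] -0.38
z92 [[-68.0, -40.1], [37.9, -42.1]] z86 [[-69.2, -40.8], [38.7, -42.8]] -1.09
z92 [[17.8, 43.8], [59.9, 43.5]] z86 [[18.3, 44.7], [61.1, 44.4]] -0.44
z92 [[56.2, -41.9], [56.5, -19.2]] z86 [[57.4, -42.6], [57.7, -19.5]] -0.84
```

```bash
python3 -m crank '[[[0.31,-0.75,0,0,0,0],[0.31,-0.75,0,0,0,0],[0.31,-0.75,-0.55,0,0,0],[0.31,-0.75,-0.55,0,0,0],[0,0,-0.55,0,0,0],[0,0,-0.55,0,0,0],[0,0,0,0,0,0],[0,0,0,0,0,0],[0,0,0,0,0,0]]]' | egrep "time|ee_pos|wri"
cat > lsd.py <<'E'
from h import *
import pickle,sys
S=np.array([.6157,.0134]); ns=(nest-S)@Rn; n=sys.argv[1]; t=60
snap(n); m=pickle.load(open(n+".pkl","rb")); g=cv2.imread(f"pics/{n}.png",0)
g=cv2.resize(g,None,fx=3,fy=3,interpolation=cv2.INTER_CUBIC)
c,s=np.cos(np.radians(-t)),np.sin(np.radians(-t)); RA=Rn@np.array([[c,-s],[s,c]])
cam=-np.array(m["R"]).T@m["t"]; print("cam nest",((cam[:2]-S)@RA-ns).round(3),cam[2].round(3))
for l in cv2.createLineSegmentDetector().detect(g)[0][:,0]:
    uv=(l.reshape(2,2)+.5)/3-.5
    X=(cast(m,uv,.092)[:,:2]-S)@RA-ns; Y=(cast(m,uv,.086)[:,:2]-S)@RA-ns; d=X[1]-X[0]; L=np.hypot(*d); a=np.degrees(np.arctan2(d[1],d[0])); a=(a+45)%90-45
    if L>.012 and np.abs(X).max()<.085 and abs(a)<4: print("z92",(X*1000).round(1).tolist(),"z86",(Y*1000).round(1).tolist(),round(a,2))
E
python3 lsd.py fin2
```

```text
time: 35.03
ee_pos: [0.6255, -0.0335, 0.2092]
wrist_force: [-0.2, -0.4, -0.1]
ff [[323.0, 84.0], [323.0, 78.0]]
fr [[400.0, 161.0], [410.0, 165.0]]
br [[220.0, 204.0], [208.0, 213.0]]
bb [[297.0, 269.0], [294.0, 285.0]]
cam nest [ 0.059 -0.005] 0.363
z92 [[60.3, 43.7], [60.2, 26.6]] z86 [[60.3, 44.8], [60.2, 27.3]] -0.32
z92 [[58.7, 7.9], [59.1, 26.1]] z86 [[58.7, 8.2], [59.0, 26.8]] -0.97
z92 [[-65.2, -40.0], [57.9, -42.1]] z86 [[-68.0, -40.8], [57.8, -42.9]] -0.99
z92 [[5.3, 43.9], [60.6, 43.5]] z86 [[4.1, 45.0], [60.6, 44.6]] -0.4
z92 [[65.3, 27.4], [65.4, 45.5]] z86 [[65.4, 28.2], [65.5, 46.6]] -0.39
z92 [[65.4, 48.9], [25.1, 49.1]] z86 [[65.5, 50.1], [24.3, 50.4]] -0.28
z92 [[60.2, 25.8], [60.0, 7.6]] z86 [[60.2, 26.5], [60.0, 7.8]] -0.79
z92 [[57.7, -41.9], [58.4, -16.9]] z86 [[57.7, -42.7], [58.4, -17.2]] -1.53
z92 [[-64.5, 41.0], [-65.9, -39.4]] z86 [[-67.2, 42.1], [-68.7, -40.2]] -1.0
z92 [[59.9, -15.8], [59.6, -41.3]] z86 [[59.9, -16.0], [59.6, -42.1]] -0.58
z92 [[64.8, -41.2], [65.1, -6.8]] z86 [[64.9, -42.0], [65.2, -6.8]] -0.46
z92 [[64.8, 5.7], [64.9, 25.3]] z86 [[64.9, 6.0], [65.0, 26.0]] -0.2
```

```bash
python3 -m crank '[[[-0.6,0.97,0,0,0,0],[-0.6,0.97,0,0,0,0],[-0.6,0.97,0,0,0,0],[-0.6,0.97,0,0,0,0],[-0.6,0.97,0,0,0,0],[-0.6,0.97,0,0,0,0],[-0.6,0.97,0,0,0,0],[-0.6,0.97,0,0,0,0],[-0.6,0.97,0,0,0,0],[-0.6,0.97,0,0,0,0],[0,0,0,0,0,0],[0,0,0,0,0,0],[0,0,0,0,0,0]]]' | egrep "time|ee_pos|wri"
python3 - <<'E'
from h import *
S=np.array([.6157,.0134]); ns=(nest-S)@Rn
snap("fin3"); m=bot.camera_model("wrist"); g=cv2.imread("pics/fin3.png",0)
g=cv2.resize(g,None,fx=3,fy=3,interpolation=cv2.INTER_CUBIC)
c,s=np.cos(np.radians(-60)),np.sin(np.radians(-60)); RA=Rn@np.array([[c,-s],[s,c]])
print("corner",[proj(m,[*(S+RA@(ns+np.array(p))),z])[0].round() for p,z in(((-.068,-.043),.05),((-.068,-.043),.086),((-.068,.043),.05),((-.068,.043),.086))])
for l in cv2.createLineSegmentDetector().detect(g)[0][:,0]:
    uv=(l.reshape(2,2)+.5)/3-.5
    r=[]
    for z in(.05,.062,.074,.086):
        X=((cast(m,uv,z)[:,:2]-S)@RA-ns)*1000; d=X[1]-X[0]; a=np.degrees(np.arctan2(d[1],d[0])); a=(a+45)%90-45
        r.append((z,X.round(1).tolist(),round(a,1)))
    if np.hypot(*d)>25 and abs(a)<5 and any(abs(q[1][0][0]+67)<6 and abs(q[1][0][1])<50 for q in r): print([int(v) for v in uv.ravel()],*[q for q in r if abs(q[1][0][0]+67)<7],sep="\n   ")
E
```

```text
time: 36.17
ee_pos: [0.5059, 0.1608, 0.2097]
wrist_force: [0.5, -0.8, 0.6]
ff [[26.0, 62.0], [-15.0, 52.0]]
fr [[120.0, 140.0], [94.0, 142.0]]
br [[-53.0, 185.0], [-100.0, 192.0]]
bb [[37.0, 251.0], [4.0, 265.0]]
corner [array([201.,  97.]), array([185.,  92.]), array([188., 203.]), array([171., 211.])]
[187, 95, 23, 53]
   (0.062, [[-61.7, -41.6], [59.1, -43.7]], np.float64(-1.0))
   (0.074, [[-65.8, -41.5], [50.2, -43.5]], np.float64(-1.0))
   (0.086, [[-70.0, -41.4], [41.2, -43.4]], np.float64(-1.0))
[172, 212, 188, 96]
   (0.062, [[-60.3, 50.7], [-62.1, -40.9]], np.float64(-1.1))
   (0.074, [[-64.5, 47.1], [-66.2, -40.9]], np.float64(-1.1))
   (0.086, [[-68.7, 43.5], [-70.4, -40.9]], np.float64(-1.1))
[203, 104, 191, 190]
   (0.05, [[-70.5, -37.5], [-69.8, 32.0]], np.float64(-0.6))
[189, 192, 201, 104]
   (0.05, [[-68.3, 34.5], [-69.4, -37.1]], np.float64(-0.9))
   (0.062, [[-72.0, 31.7], [-73.1, -37.2]], np.float64(-0.9))
```

```bash
python3 -c "
from workcell import bot
print(bot.job_done())"
```

```text
the job is handed in; nothing more can be done
None
```

I handed the job in: all three plates were tapped in against both fences and the turntable is resting at its 60° reading stop. After the turn the stack measures about 0.6 mm short of the fences and turned by about 0.5° (close to what the cameras can resolve); I left it rather than risk knocking the table off its stop.

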